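Hang ring lamps for burn-in

ROBOT

A 6-joint arm with a two-finger parallel gripper is mounted at the origin on the work surface. World frame = base frame: x ahead of the robot, y to its left, z up, the work surface at z = 0. Lengths are in mm, angles in rad, forces in N, time in s.
With the tool pointing down it reaches from about 350 to 975 mm from the base axis. Payload 7.1 kg.
Tool frame: the origin (TCP) lies at the very end of the fingers, on their centre line; the grasp point (between the pads) lies 19 mm behind it (ctrl.pinch_z is the distance from the TCP to the grasp point, in mm); z points along the fingers, y is the direction in which the jaws open and shut (so a half turn about z gives the same grasp; the last joint's range is limited). The gripper opens to 88 mm and grips with 3 to 60 N. Pads are 20 mm wide; open, the fingers measure 115 mm over their backs; the gripper's body (75 mm by 178 mm) begins 61 mm behind the grasp point.
Start: joints at [1.23, 0.423, 1.63, -0, 1.089, -0.019], TCP at [197.64, 592.911, 222.675] pointing down, gripper open.
Joint ranges: [-3, 3], [-0.9, 2.11], [0.09, 2.58], [-1.31, 4.45], [0.11, 2.69], [-2.54, 2.54]. Speed limits (rad/s): [2.39, 2.39, 3.01, 3.14, 3.14, 3.14].

INTERFACE

Orientations are given as a rotation vector (axis times angle).
In Python, from workcell import ctrl gives the robot as it stands.
- The arm moves only by the shell command python3 -m inch 'ROWS' [OPENING]. ROWS is JSON, a list of rows, each an object with "xyz": the shift along the tool's x, y, z in cm, a list of three; "spin": the turn about the tool's z in degrees. A call has 1 to 20 rows; each row is the pose to reach, as a shift and turn from the pose measured when the call began, along the tool's axes at that moment; what a row does not reach only later rows make up. A row lasts 1/10 s, in which the tool goes at most 50 mm and 8.59 degrees, less where a joint would pass 70% of its speed; a pose out of reach is approached as far as the arm can. A call with a gripper value outside its range is refused whole. OPENING is the closure, from 0 (fully open) to 1 (shut), set as the call begins (- or left out, the last holds). The fingers move at their own pace and stop on an object; the grip force is fixed at half the most. Time passes only in rows, so rows that repeat a pose let the fingers close. It gives the time, the measured TCP pose, the force and the opening at its end, in the units of the state.
- ctrl.get_obs(): the state, without advancing time (a new reading comes with each control period).
- ctrl.get_image(name): name is "scene" or "top"; returns the picture (420x560x3 uint8, red, green, blue); there is no depth.
- ctrl.camera_info(name): a dict with "camera_matrix" (3x3 intrinsics, pixels), "R" (3x3) and "t" (3): a world point X has camera coordinates R X + t. Camera axes: x right, y down, z forward; pixel columns grow to the right and rows downward; lengths in mm; the calibration is good to about 2 mm. A picture is of the moment at which its call begins. camera_info takes no time and is no camera call.
- ctrl.close_job(): hands the job in, once; it reports no verdict.
The state is a dict: "t": time; "qpos": joint angles; "qvel": joint speeds; "joint_torque": joint torques, N m; "ee_pos": TCP position; "orientation": TCP orientation; "ft_force": force on the tool from outside, world axes, zero at the start; "moment": the same for the moment, N m; "width": finger opening in mm.
Only numpy, scipy, OpenCV 4.12 (cv2) and the standard library are available. Lean on these libraries where they do the work, as an engineer would, in place of code of your own. Each camera call takes 0.05 s, during which the arm holds its last target. There are 200 camera calls.

TASK

Put the repaired ring lamps on the burn-in rack. Before touching any lamp, flip the isolator lever fully to OFF; lift the two parts trays off the tote and keep them level, hang every lamp that is in the tote by its rim on the rack's J-hooks, one lamp to a hook, then stack the trays squarely back on the tote, green below and yellow on top as they were, and only after that flip the isolator fully to ON. Leave the other things on the bench alone.

Things in the scene. Friction and masses are not known exactly. Their poses are not given: they have to be found in the camera images.
- isolator (a joint): toggle lever of the isolator, a 12 mm steel rod with a 28 mm red ball on a grey box 120 x 90 x 70 mm. 0 = OFF (leans to the box's -x end, white stripe), 1.0 rad = ON (leans to +x, green stripe), upright half-way. Hard stops at both ends; stays where left (friction about 2 N at the ball); starts near ON
- isolator_pivot (a point): lever's hinge, 72 mm above the bench over the middle of the grey box (fixed to the bench); x axis points from OFF to ON, the hinge runs along y. The box's top is at 70 mm; nothing but the lever stands on it (a 28 mm wide hinge barrel lies along y)
- isolator_tip (a point): centre of the red ball, 90 mm from the hinge; moves with the lever
- tote_rim (a point): middle of the blue tote's top opening, 135 mm above the bench. The tote is fixed; outside 140 (x) x 200 (y) x 135 mm, walls and floor 6 mm. In it black combs, up to 66 mm above the bench, form three upright slots 15.5 mm wide across y, at y = -56, 0 and +56 mm
- green_tray_center (a point): centre, half-way up, of the green parts tray: open box 140 (x) x 196 (y) x 60 mm, 5 mm walls, 0.35 kg, with a straight grip rib across its middle: along x, 12 mm thick, top 51 mm above the tray's underside (9 mm below the tray's rim), clear for 60 mm on either side. Starts lying squarely on the tote's rim; a flat-bottomed tray
- yellow_tray_center (a point): the same tray in yellow; starts lying squarely on the green tray
- mat_center (a point): middle of a blue bench mat 250 (x) x 380 (y) x 1 mm, flat on the bench and clear of other things at the start: room for both trays side by side, with their long sides along x
- lamp0_center (a point): centre of a ring lamp: flat white annular panel, 120 mm outside, 60 mm hole (rim 30 mm wide), 12 mm thick, 0.14 kg; y is its axis. If present it stands on edge in one of the tote's slots with its top 9 mm below the tote's rim, its centre 69 mm below the rim, under the trays
- lamp1_center (a point): centre of a ring lamp: flat white annular panel, 120 mm outside, 60 mm hole (rim 30 mm wide), 12 mm thick, 0.14 kg; y is its axis. If present it stands on edge in one of the tote's slots with its top 9 mm below the tote's rim, its centre 69 mm below the rim, under the trays
- lamp2_center (a point): centre of a ring lamp: flat white annular panel, 120 mm outside, 60 mm hole (rim 30 mm wide), 12 mm thick, 0.14 kg; y is its axis. If present it stands on edge in one of the tote's slots with its top 9 mm below the tote's rim, its centre 69 mm below the rim, under the trays
- hook0 (a point): hanging place on a J-hook: centre line of its level 8 mm round shank, 230 mm above the bench. Shank runs along this frame's x from a 16 mm crossbar (along y, same height, at x +85 mm, +-215 mm long, a post at each end) to x -24 mm, then turns up to its free end at x -36, z +18 mm (tops out at +22). Rings go on from -x. Fixed rack, hooks 135 mm apart along y
- hook1 (a point): hanging place on a J-hook: centre line of its level 8 mm round shank, 230 mm above the bench. Shank runs along this frame's x from a 16 mm crossbar (along y, same height, at x +85 mm, +-215 mm long, a post at each end) to x -24 mm, then turns up to its free end at x -36, z +18 mm (tops out at +22). Rings go on from -x. Fixed rack, hooks 135 mm apart along y
- hook2 (a point): hanging place on a J-hook: centre line of its level 8 mm round shank, 230 mm above the bench. Shank runs along this frame's x from a 16 mm crossbar (along y, same height, at x +85 mm, +-215 mm long, a post at each end) to x -24 mm, then turns up to its free end at x -36, z +18 mm (tops out at +22). Rings go on from -x. Fixed rack, hooks 135 mm apart along y
- multimeter_center (a point): bystander, leave alone: red multimeter, 150 x 75 x 36 mm; its centre
- screwdriver_grip (a point): bystander, leave alone: orange screwdriver, 180 mm long, lying under the rack; centre of its handle
- spool_center (a point): bystander, leave alone: steel solder spool, 60 mm diameter, 50 mm tall; its centre
- spray_can_center (a point): bystander, leave alone: blue spray can, 56 mm diameter, 130 mm tall; its centre
- spare_board_center (a point): bystander, leave alone: spare green circuit board, 90 x 130 x 12 mm (parts on it up to 32 mm); centre of the board
Things that resemble listed ones, but are neither listed nor needed, are in the scene too. There is more than one size of the part that bears yellow_tray_center; the job needs the smaller.

How it is judged (in metres and radians):
On the way, in this order (a step that is already met when the one before it is completed fails the run):
1. the isolator is off while every lamp is still in the tote (value of joint isolator below 0.12 rad and distance of each of lamp0_center, lamp1_center, lamp2_center from where it was at the start of the episode below 0.03 m), for 0.2 s.
2. every lamp hangs on a hook of its own, with the isolator off (((x of lamp0_center in the frame of hook0 between -0.03 and 0.075 m and y of lamp0_center in the frame of hook0 between -0.025 and 0.025 m and z of lamp0_center in the frame of hook0 between -0.036 and -0.016 m and angle between the y axis of lamp0_center and the x axis of hook0, either way round below 0.35 rad) or (x of lamp0_center in the frame of hook1 between -0.03 and 0.075 m and y of lamp0_center in the frame of hook1 between -0.025 and 0.025 m and z of lamp0_center in the frame of hook1 between -0.036 and -0.016 m and angle between the y axis of lamp0_center and the x axis of hook1, either way round below 0.35 rad) or (x of lamp0_center in the frame of hook2 between -0.03 and 0.075 m and y of lamp0_center in the frame of hook2 between -0.025 and 0.025 m and z of lamp0_center in the frame of hook2 between -0.036 and -0.016 m and angle between the y axis of lamp0_center and the x axis of hook2, either way round below 0.35 rad)) and ((x of lamp1_center in the frame of hook0 between -0.03 and 0.075 m and y of lamp1_center in the frame of hook0 between -0.025 and 0.025 m and z of lamp1_center in the frame of hook0 between -0.036 and -0.016 m and angle between the y axis of lamp1_center and the x axis of hook0, either way round below 0.35 rad) or (x of lamp1_center in the frame of hook1 between -0.03 and 0.075 m and y of lamp1_center in the frame of hook1 between -0.025 and 0.025 m and z of lamp1_center in the frame of hook1 between -0.036 and -0.016 m and angle between the y axis of lamp1_center and the x axis of hook1, either way round below 0.35 rad) or (x of lamp1_center in the frame of hook2 between -0.03 and 0.075 m and y of lamp1_center in the frame of hook2 between -0.025 and 0.025 m and z of lamp1_center in the frame of hook2 between -0.036 and -0.016 m and angle between the y axis of lamp1_center and the x axis of hook2, either way round below 0.35 rad)) and ((x of lamp2_center in the frame of hook0 between -0.03 and 0.075 m and y of lamp2_center in the frame of hook0 between -0.025 and 0.025 m and z of lamp2_center in the frame of hook0 between -0.036 and -0.016 m and angle between the y axis of lamp2_center and the x axis of hook0, either way round below 0.35 rad) or (x of lamp2_center in the frame of hook1 between -0.03 and 0.075 m and y of lamp2_center in the frame of hook1 between -0.025 and 0.025 m and z of lamp2_center in the frame of hook1 between -0.036 and -0.016 m and angle between the y axis of lamp2_center and the x axis of hook1, either way round below 0.35 rad) or (x of lamp2_center in the frame of hook2 between -0.03 and 0.075 m and y of lamp2_center in the frame of hook2 between -0.025 and 0.025 m and z of lamp2_center in the frame of hook2 between -0.036 and -0.016 m and angle between the y axis of lamp2_center and the x axis of hook2, either way round below 0.35 rad)) and distance between lamp0_center and lamp1_center above 0.09 m and distance between each of lamp0_center, lamp1_center and lamp2_center above 0.09 m and value of joint isolator below 0.12 rad), for 0.2 s.
3. both trays are stacked squarely back on the tote, green below yellow, with the isolator still off (horizontal distance between each of green_tray_center, yellow_tray_center and tote_rim below 0.018 m and z of green_tray_center in the frame of tote_rim between 0.024 and 0.036 m and angle between the x axis of each of green_tray_center, yellow_tray_center and the x axis of tote_rim, either way round below 0.15 rad and angle between each of green_tray_center, yellow_tray_center's own z axis and vertical below 0.06 rad and z of yellow_tray_center in the frame of tote_rim between 0.084 and 0.097 m and value of joint isolator below 0.12 rad and linear speed of each of green_tray, yellow_tray below 0.03 m/s), for 0.2 s.
4. the isolator is on (value of joint isolator above 0.88 rad), for 0.2 s.
At the end, for the whole second after the job is handed in: Each lamp hangs at rest, one to a hook (centre 16-36 mm below and within 25 mm beside the shank, axis within 20 deg of it); green tray on the tote, yellow on it, each within 18 mm and 8 deg of the tote's middle and sides, level, at rest; lever within 0.12 rad of ON; all released (((x of lamp0_center in the frame of hook0 between -0.03 and 0.075 m and y of lamp0_center in the frame of hook0 between -0.025 and 0.025 m and z of lamp0_center in the frame of hook0 between -0.036 and -0.016 m and angle between the y axis of lamp0_center and the x axis of hook0, either way round below 0.35 rad) or (x of lamp0_center in the frame of hook1 between -0.03 and 0.075 m and y of lamp0_center in the frame of hook1 between -0.025 and 0.025 m and z of lamp0_center in the frame of hook1 between -0.036 and -0.016 m and angle between the y axis of lamp0_center and the x axis of hook1, either way round below 0.35 rad) or (x of lamp0_center in the frame of hook2 between -0.03 and 0.075 m and y of lamp0_center in the frame of hook2 between -0.025 and 0.025 m and z of lamp0_center in the frame of hook2 between -0.036 and -0.016 m and angle between the y axis of lamp0_center and the x axis of hook2, either way round below 0.35 rad)) and ((x of lamp1_center in the frame of hook0 between -0.03 and 0.075 m and y of lamp1_center in the frame of hook0 between -0.025 and 0.025 m and z of lamp1_center in the frame of hook0 between -0.036 and -0.016 m and angle between the y axis of lamp1_center and the x axis of hook0, either way round below 0.35 rad) or (x of lamp1_center in the frame of hook1 between -0.03 and 0.075 m and y of lamp1_center in the frame of hook1 between -0.025 and 0.025 m and z of lamp1_center in the frame of hook1 between -0.036 and -0.016 m and angle between the y axis of lamp1_center and the x axis of hook1, either way round below 0.35 rad) or (x of lamp1_center in the frame of hook2 between -0.03 and 0.075 m and y of lamp1_center in the frame of hook2 between -0.025 and 0.025 m and z of lamp1_center in the frame of hook2 between -0.036 and -0.016 m and angle between the y axis of lamp1_center and the x axis of hook2, either way round below 0.35 rad)) and ((x of lamp2_center in the frame of hook0 between -0.03 and 0.075 m and y of lamp2_center in the frame of hook0 between -0.025 and 0.025 m and z of lamp2_center in the frame of hook0 between -0.036 and -0.016 m and angle between the y axis of lamp2_center and the x axis of hook0, either way round below 0.35 rad) or (x of lamp2_center in the frame of hook1 between -0.03 and 0.075 m and y of lamp2_center in the frame of hook1 between -0.025 and 0.025 m and z of lamp2_center in the frame of hook1 between -0.036 and -0.016 m and angle between the y axis of lamp2_center and the x axis of hook1, either way round below 0.35 rad) or (x of lamp2_center in the frame of hook2 between -0.03 and 0.075 m and y of lamp2_center in the frame of hook2 between -0.025 and 0.025 m and z of lamp2_center in the frame of hook2 between -0.036 and -0.016 m and angle between the y axis of lamp2_center and the x axis of hook2, either way round below 0.35 rad)) and distance between lamp0_center and lamp1_center above 0.09 m and distance between each of lamp0_center, lamp1_center and lamp2_center above 0.09 m and horizontal distance between each of green_tray_center, yellow_tray_center and tote_rim below 0.018 m and z of green_tray_center in the frame of tote_rim between 0.024 and 0.036 m and angle between the x axis of each of green_tray_center, yellow_tray_center and the x axis of tote_rim, either way round below 0.15 rad and angle between each of green_tray_center, yellow_tray_center's own z axis and vertical below 0.06 rad and z of yellow_tray_center in the frame of tote_rim between 0.084 and 0.097 m and value of joint isolator above 0.88 rad and linear speed of each of lamp0, lamp1, lamp2, green_tray, yellow_tray below 0.05 m/s and contact force between each of lamp0, lamp1, lamp2, green_tray, yellow_tray and the fingers below 0.1 N); the robot touches nothing.
It fails at once if a bystander is moved more than 30 mm (distance of any of multimeter_center, screwdriver_grip, spool_center, spray_can_center, spare_board_center from where it was at the start of the episode above 0.03 m).
It fails at once if a parts tray is tipped more than about 35 degrees (angle between any of green_tray_center, yellow_tray_center's own z axis and vertical above 0.6 rad).
Of lamp0, lamp1, lamp2 only 2 to 3 are there at a start; the rules pass over those that are not, and their reading is None.
At some moment in a run one of green_tray, yellow_tray may be knocked a few centimetres aside while the robot is not near it.
It also fails if it takes over 210 s, if anything falls off the work surface, if the arm or the gripper's body presses on something with over 40 N, if the wrist force passes 120 N, or if a joint passes its speed limit or range.

## Working session

There is one attempt and no reset: what is moved stays moved. The work goes in short steps, Python scripts to look and compute and a shell command to move; the robot and the scene stay as the last step left them, time stands still between calls to the robot, and variables do not carry over. Pictures are saved under pics/ and viewed, about 12 in all and at most 16, crops included, and the job is handed in when it is done.

```bash
mkdir -p pics; ls; cat > h.py <<'E'
import numpy as np, cv2
from workcell import ctrl
def shot(name,fn,crop=None,s=1):
    im=ctrl.get_image(name)[:,:,::-1].copy()
    cv2.imwrite('pics/raw_'+fn,im)
    if crop: x0,y0,x1,y1=crop; im=im[y0:y1,x0:x1]
    if s!=1: im=cv2.resize(im,None,fx=s,fy=s,interpolation=cv2.INTER_CUBIC)
    cv2.imwrite('pics/'+fn,im)
def ray(name,u,v,z):
    c=ctrl.camera_info(name);K=np.array(c['camera_matrix']);R=np.array(c['R']);t=np.array(c['t'])
    C=-R.T@t; d=R.T@np.linalg.solve(K,[u,v,1.]); return C+d*(z-C[2])/d[2]
def proj(name,X):
    c=ctrl.camera_info(name);p=np.array(c['camera_matrix'])@(np.array(c['R'])@np.array(X,float)+np.array(c['t'])); return p[:2]/p[2]
E
python3 - <<'E'
from h import *
shot('top','top0.png',s=1.42);shot('scene','scene0.png',s=1.42)
for n in('top','scene'):
    c=ctrl.camera_info(n);R=np.array(c['R']);print(n,c['camera_matrix'],R.round(3),(-R.T@np.array(c['t'])).round(0))
print(ctrl.get_obs())
E
```

```text
pics
top [[539.45991558   0.         283.38211646]
 [  0.         539.45991558 210.97241574]
 [  0.           0.           1.        ]] [[ 0.025 -1.    -0.006]
 [-0.98  -0.024 -0.197]
 [ 0.197  0.011 -0.98 ]] [ 229.   -5. 1568.]
scene [[428.55423401   0.         274.17998622]
 [  0.         428.55423401 206.46103079]
 [  0.           0.           1.        ]] [[-0.507  0.862 -0.002]
 [ 0.644  0.377 -0.666]
 [-0.573 -0.339 -0.746]] [1215.  400. 1065.]
{'t': 0.1, 'qpos': array([ 1.22998426e+00,  4.23723439e-01,  1.63058141e+00,  2.69407689e-07,
        1.08862897e+00, -1.89946411e-02]), 'qvel': array([ 0.00013574, -0.00113943, -0.00173521, -0.00104269,  0.00096991,
       -0.00110025]), 'joint_torque': array([ 3.45466551e-04, -5.45616567e+01, -2.74325949e+01,  6.46195351e-02,
        1.89037743e-02, -5.28168016e-05]), 'ee_pos': array([197.48974073, 592.45888933, 222.01766943]), 'orientation': array([-5.03292647e-01, -3.10077206e+00,  2.07247080e-03]), 'ft_force': array([ 0.31364377, -0.02042611, -0.24122834]), 'moment': array([0.00325355, 0.01000836, 0.05591075]), 'width': 88.09613677030035}
```

View pics/top0.png

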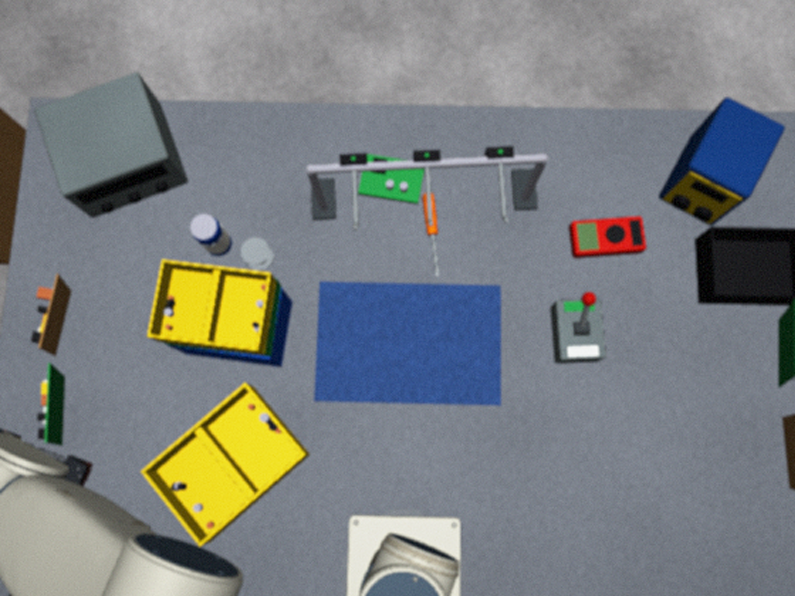

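View pics/scene0.png

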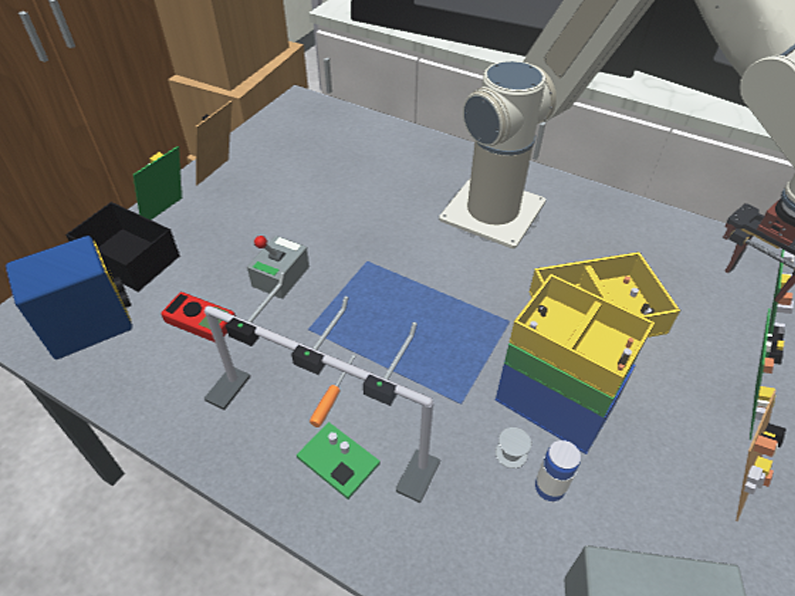

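The top view shows the stack at about (215,310) in the 1.42x picture, with the mat at (408,343) and a bigger yellow tray as a decoy. The hook ends are at (356,226), (431,195?) and (506,220), and the lever ball is at (589,298). I'll enlarge the parts I need.

```bash
python3 - <<'E'
from h import *
im=cv2.imread('pics/raw_top0.png')
a=cv2.resize(im[175:265,95:215],None,fx=5,fy=5,interpolation=cv2.INTER_CUBIC)
cv2.imwrite('pics/c1.png',a)   # origin 95,175 s5
b=cv2.resize(im[90:270,205:435],None,fx=3.4,fy=3.3,interpolation=cv2.INTER_CUBIC) 
cv2.imwrite('pics/c2.png',b)   # origin 205,90
E
```

```text
(no output)
```

View pics/c1.png

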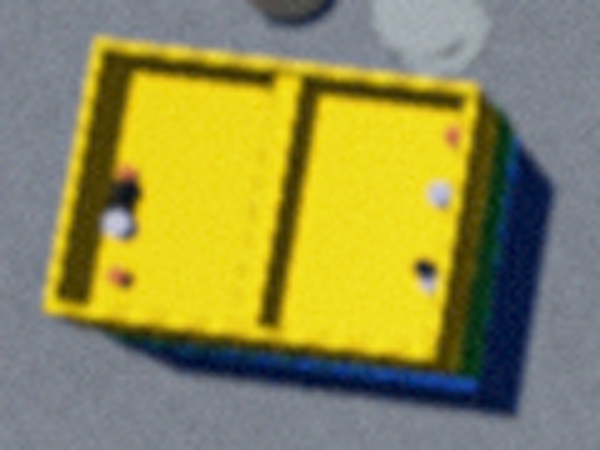

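View pics/c2.png

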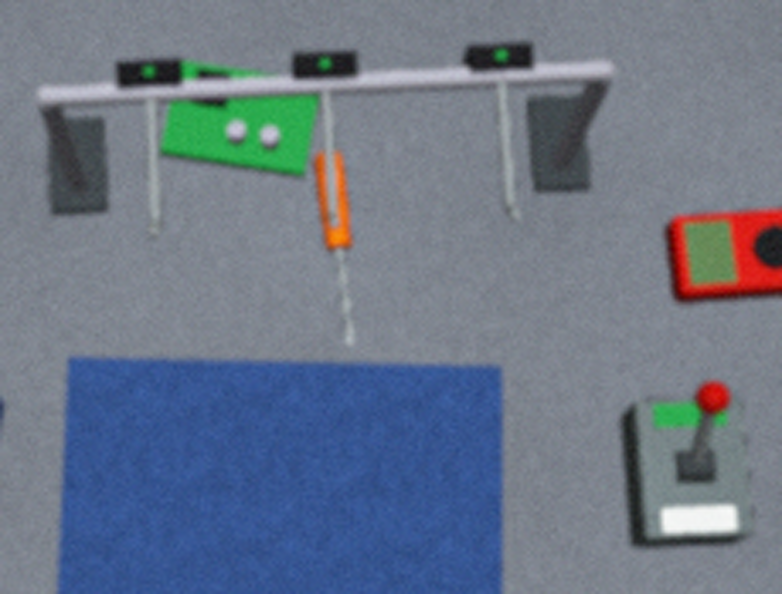

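```bash
python3 - <<'E'
from h import *
A=lambda u,v,z:ray('top',95+u/5-.4,175+v/5-.4,z)
B=lambda u,v,z:ray('top',205+u/3.4-.35,90+v/3.3-.35,z)
def r(l,x):print(l,np.round(x,1))
C=[A(*p,255) for p in((97,37),(485,85),(442,362),(43,312))]
r('corners',C);r('center',np.mean(C,0))
for i in range(4):
    d=C[(i+1)%4]-C[i];r(i,[np.linalg.norm(d),np.degrees(np.arctan2(d[1],d[0]))])
r('ballON',B(713,397,151));r('hinge',B(695,460,90))
for p in((640,405),(745,400),(745,533),(640,540)): r('box',B(*p,70))
E0,E1=B(40,95,230),B(612,70,230);d=E0-E1
r('bar',[E0,E1]);r('barang',[np.linalg.norm(d),np.degrees(np.arctan2(d[1],d[0]))])
for p in((154,233),(335,220),(513,215)): r('tip',B(*p,248))
for p in((153,100),(328,95),(502,82)): r('root',B(*p,234))
for p in((68,358),(502,366)): r('mat',B(*p,0))
for p in((315/1.42,401/1.42),(501/1.42,405/1.42)): r('mat',ray('top',*p,0))
o=ctrl.get_obs()
from scipy.spatial.transform import Rotation as R_
r('R',R_.from_rotvec(o['orientation']).as_matrix())
E
```

```text
corners [[556.7 437.3 255. ]
 [536.6 240.6 255. ]
 [396.6 253.4 255. ]
 [416.6 451.8 255. ]]
center [476.6 345.8 255. ]
0 [197.8 -95.8]
1 [140.5 174.7]
2 [199.3  84.3]
3 [140.8  -5.9]
ballON [ 524.8 -339.6  151. ]
hinge [ 483.1 -338.1   90. ]
box [ 533.2 -298.    70. ]
box [ 539.7 -385.2   70. ]
box [ 425.1 -382.3   70. ]
box [ 417.  -296.3   70. ]
bar [[ 740.9  191.7  230. ]
 [ 772.  -249.   230. ]]
barang [441.9  94. ]
tip [623.6  98.1 248. ]
tip [637.3 -37.1 248. ]
tip [ 644.4 -170.3  248. ]
root [737.2 104.1 234. ]
root [744.4 -30.2 234. ]
root [ 758.4 -163.7  234. ]
mat [578.6 188.5   0. ]
mat [ 580.4 -191.6    0. ]
mat [329.1 184.9   0. ]
mat [ 330.4 -193.2    0. ]
R [[-0.9  0.3 -0. ]
 [ 0.3  0.9 -0. ]
 [ 0.  -0.  -1. ]]
```

```bash
cat > go.py <<'E'
# prints shift (cm, tool axes) and spin (deg) to reach world targets  x,y,z,yaw_of_jaws
import sys
from h import *
from scipy.spatial.transform import Rotation as Ro
o=ctrl.get_obs();R=Ro.from_rotvec(o['orientation']).as_matrix()
yw=np.degrees(np.arctan2(R[1,1],R[0,1]))
print('t',round(o['t'],1),'at',o['ee_pos'].round(1),'yaw',yw.round(1),'q6',o['qpos'][5].round(2),'F',o['ft_force'].round(1),'w',round(o['width'],1))
for a in sys.argv[1:]:
    x,y,z,w=map(float,a.split(','))
    print(a,(R.T@(np.array([x,y,z])-o['ee_pos'])/10).round(2),'spin',round((yw-w+180)%360-180,1))
E
python3 go.py 450,0,350,40 575,-338,350,0
```

```text
t 0.1 at [197.5 592.5 222. ] yaw 71.6 q6 -0.02 F [ 0.3 -0.  -0.2] w 88.1
450,0,350,40 [-42.69 -48.23 -12.73] spin 31.6
575,-338,350,0 [-65.24 -76.35 -12.7 ] spin 71.6
```

```bash
python3 -m inch '[{"xyz":[0,0,-6],"spin":0},{"xyz":[0,0,-12.7],"spin":0},{"xyz":[0,0,-12.7],"spin":0},{"xyz":[-42.7,-48.2,-12.7],"spin":31},{"xyz":[-42.7,-48.2,-12.7],"spin":31},{"xyz":[-42.7,-48.2,-12.7],"spin":31},{"xyz":[-42.7,-48.2,-12.7],"spin":31},{"xyz":[-42.7,-48.2,-12.7],"spin":31},{"xyz":[-42.7,-48.2,-12.7],"spin":31},{"xyz":[-42.7,-48.2,-12.7],"spin":31},{"xyz":[-42.7,-48.2,-12.7],"spin":31},{"xyz":[-42.7,-48.2,-12.7],"spin":31},{"xyz":[-42.7,-48.2,-12.7],"spin":31},{"xyz":[-42.7,-48.2,-12.7],"spin":31},{"xyz":[-42.7,-48.2,-12.7],"spin":31},{"xyz":[-42.7,-48.2,-12.7],"spin":31},{"xyz":[-65.2,-76.4,-12.7],"spin":71.6},{"xyz":[-65.2,-76.4,-12.7],"spin":71.6},{"xyz":[-65.2,-76.4,-12.7],"spin":71.6},{"xyz":[-65.2,-76.4,-12.7],"spin":71.6}]' 1; python3 go.py 575,-338,350,0 575,-338,135,0
```

```text
t: 2.1
ee_pos: [519.1, -189.6, 349.5]
orientation: [2.106, 2.331, -0.002]
ft_force: [1.7, 0.2, 0.8]
width: 0.5
t 2.1 at [ 519.1 -189.6  349.5] yaw 5.8 q6 -0.47 F [1.7 0.2 0.8] w 0.5
575,-338,350,0 [-15.33   4.05  -0.04] spin 5.8
575,-338,135,0 [-15.31   4.07  21.46] spin 5.8
```

```bash
python3 -m inch '[{"xyz":[-15.3,4.1,0],"spin":5.8},{"xyz":[-15.3,4.1,0],"spin":5.8},{"xyz":[-15.3,4.1,0],"spin":5.8},{"xyz":[-15.3,4.1,0],"spin":5.8},{"xyz":[-15.3,4.1,10],"spin":5.8},{"xyz":[-15.3,4.1,15],"spin":5.8},{"xyz":[-15.3,4.1,19],"spin":5.8},{"xyz":[-15.3,4.1,21.5],"spin":5.8},{"xyz":[-15.3,4.1,21.5],"spin":5.8}]'; python3 go.py 530,-338,135,0 462,-338,135,0
```

```text
t: 3.0
ee_pos: [571.8, -335.1, 129.0]
orientation: [-2.214, -2.215, 0.005]
ft_force: [-0.2, -1.1, -0.3]
width: 0.6
t 3.0 at [ 571.8 -335.1  129. ] yaw 0.0 q6 -0.55 F [-0.2 -1.1 -0.3] w 0.6
530,-338,135,0 [-0.28 -4.18 -0.56] spin 0.0
462,-338,135,0 [ -0.28 -10.98  -0.5 ] spin 0.0
```

```bash
python3 -m inch '[{"xyz":[0.2,-2.5,-0.5],"spin":0},{"xyz":[0.2,-4,-0.5],"spin":0},{"xyz":[0.2,-5.5,-0.5],"spin":0},{"xyz":[0.2,-7,-0.5],"spin":0},{"xyz":[0.2,-8.5,-0.5],"spin":0},{"xyz":[0.2,-9.5,-0.5],"spin":0},{"xyz":[0.2,-10.2,-0.5],"spin":0},{"xyz":[0.2,-10.6,-0.5],"spin":0},{"xyz":[0.2,-10.6,-0.5],"spin":0}]'; python3 go.py
```

```text
t: 3.9
ee_pos: [465.0, -333.0, 134.7]
orientation: [-2.214, -2.214, 0.006]
ft_force: [0.3, -0.0, -0.3]
width: 0.3
t 3.9 at [ 465.  -333.   134.7] yaw 0.0 q6 -0.64 F [ 0.3 -0.  -0.3] w 0.3
```

```bash
python3 -m inch '[{"xyz":[-0.3,-0.3,0],"spin":0},{"xyz":[-0.3,-0.5,0],"spin":0},{"xyz":[-0.3,-0.5,0],"spin":0}]'; python3 - <<'E'
from h import *
shot('scene','s1.png',(140,100,300,240),4);shot('top','t1.png',(350,160,470,280),1)
E
```

```text
t: 4.2
ee_pos: [460.3, -336.3, 134.8]
orientation: [-2.214, -2.214, 0.006]
ft_force: [2.2, -0.4, -2.3]
width: 0.3
```

View pics/s1.png

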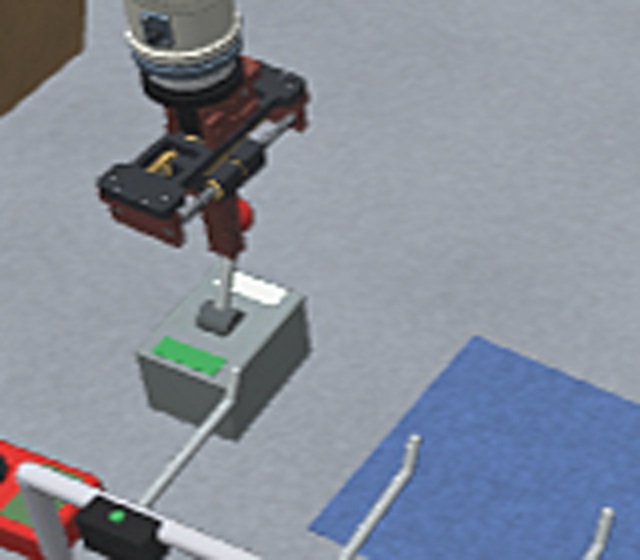

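The fingers are on the lever and it leans toward OFF, with the force still only about 2 N. I'll push on to the stop.

```bash
python3 -m inch '[{"xyz":[0,-0.4,0],"spin":0},{"xyz":[0,-0.8,0],"spin":0},{"xyz":[0,-0.8,0],"spin":0}]';python3 -m inch '[{"xyz":[0,-0.3,0],"spin":0},{"xyz":[0,-0.6,0],"spin":0},{"xyz":[0,-0.6,0],"spin":0}]'
```

```text
t: 4.6
ee_pos: [459.6, -336.6, 135.2]
orientation: [2.222, 2.219, 0.007]
ft_force: [32.4, 5.7, -19.5]
width: 0.4
t: 4.9
ee_pos: [459.8, -336.9, 135.5]
orientation: [2.216, 2.21, 0.018]
ft_force: [28.2, 3.5, -17.6]
width: 0.4
```

```bash
python3 -m inch '[{"xyz":[0,3,0],"spin":0},{"xyz":[0,3,-5],"spin":0},{"xyz":[0,3,-15],"spin":0},{"xyz":[0,3,-20],"spin":0},{"xyz":[0,3,-21.5],"spin":0}]' 0;  python3 go.py 477,346,350,84.3
```

```text
t: 5.4
ee_pos: [485.7, -336.4, 337.4]
orientation: [2.217, 2.212, 0.016]
ft_force: [1.4, -0.2, -1.9]
width: 37.0
t 5.4 at [ 485.7 -336.4  337.4] yaw -0.1 q6 -0.63 F [ 1.4 -0.2 -1.9] w 37.0
477,346,350,84.3 [68.23 -1.   -1.25] spin -84.4
```

```bash
python3 -m inch '[{"xyz":[68.2,-1,-1.3],"spin":-84.4},{"xyz":[68.2,-1,-1.3],"spin":-84.4},{"xyz":[68.2,-1,-1.3],"spin":-84.4},{"xyz":[68.2,-1,-1.3],"spin":-84.4},{"xyz":[68.2,-1,-1.3],"spin":-84.4},{"xyz":[68.2,-1,-1.3],"spin":-84.4},{"xyz":[68.2,-1,-1.3],"spin":-84.4},{"xyz":[68.2,-1,-1.3],"spin":-84.4},{"xyz":[68.2,-1,-1.3],"spin":-84.4},{"xyz":[68.2,-1,-1.3],"spin":-84.4},{"xyz":[68.2,-1,-1.3],"spin":-84.4},{"xyz":[68.2,-1,-1.3],"spin":-84.4},{"xyz":[68.2,-1,-1.3],"spin":-84.4},{"xyz":[68.2,-1,-1.3],"spin":-84.4},{"xyz":[68.2,-1,-1.3],"spin":-84.4},{"xyz":[68.2,-1,-1.3],"spin":-84.4},{"xyz":[68.2,-1,-1.3],"spin":-84.4},{"xyz":[68.2,-1,-1.3],"spin":-84.4}]'; python3 - <<'E'
from h import *
shot('scene','s2.png',(140,120,560,420),1.9);shot('top','t2.png',(80,160,240,280),5)
E
python3 go.py 477,346,280,84.3 477,346,217,84.3
```

```text
t: 7.2
ee_pos: [477.1, 344.3, 350.6]
orientation: [0.159, 3.123, 0.001]
ft_force: [-0.3, -1.0, -0.1]
width: 87.9
t 7.3 at [477.2 344.5 350.7] yaw 84.2 q6 -0.86 F [0.3 0.4 0.1] w 87.8
477,346,280,84.3 [0.14 0.13 7.07] spin -0.1
477,346,217,84.3 [ 0.23  0.12 13.37] spin -0.1
```

View pics/s2.png

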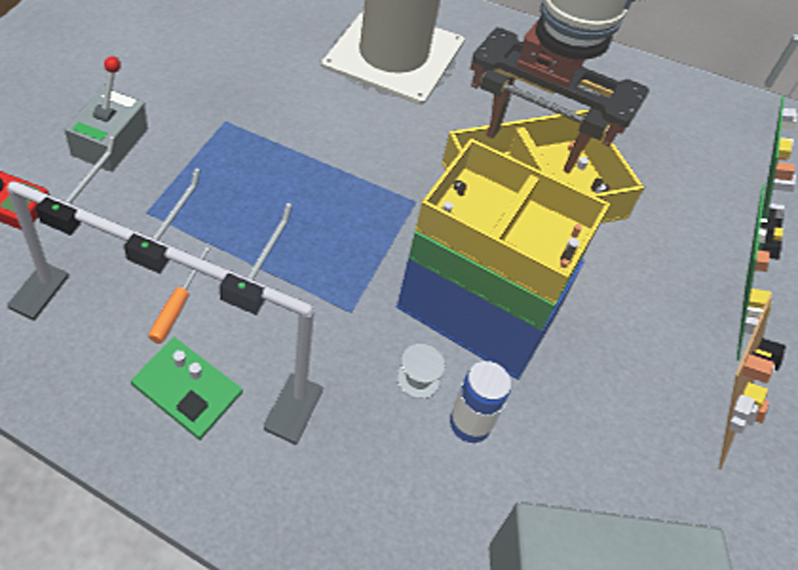

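```bash
python3 - <<'E'
from h import *
for a in(-.5,-.4,-.3,0,.5): print(a,proj('scene',[480+90*np.sin(a),-338,72+90*np.cos(a)]),proj('top',[480+90*np.sin(a),-338,72+90*np.cos(a)]))
im=cv2.imread('pics/raw_t2.png').astype(int);m=(im[:,:,2]>150)&(im[:,:,1]<60)&(im[:,:,0]<60)
ys,xs=np.nonzero(m);k=(xs>395)&(xs<440)&(ys>190);print('top ball',xs[k].mean(),ys[k].mean(),k.sum())
im=cv2.imread('pics/raw_s2.png').astype(int);m=(im[:,:,2]>130)&(im[:,:,1]<60)&(im[:,:,0]<60)
ys,xs=np.nonzero(m);k=(ys<180);print('scene ball',xs[k].mean(),ys[k].mean(),k.sum())
im=cv2.imread('pics/raw_top0.png').astype(int);m=(im[:,:,2]>150)&(im[:,:,1]<60)&(im[:,:,0]<60)
ys,xs=np.nonzero(m);k=(xs>395)&(xs<440)&(ys>190);print('top ball at start',xs[k].mean(),ys[k].mean(),k.sum())
E
```

```text
-0.5 [199.64258977 153.65140284] [414.49549855 242.52522303]
-0.4 [197.9445931  154.17615119] [414.77098902 239.27585665]
-0.3 [196.19638846 154.96680153] [414.97109208 235.93240219]
0 [190.84059161 158.87152755] [415.09850986 225.73553463]
0.5 [182.75784945 169.60775066] [413.77258897 210.54298211]
top ball 417.8222222222222 241.17777777777778 45
scene ball 198.41935483870967 152.67741935483872 31
top ball at start 414.77272727272725 209.27272727272728 44
```

Lever is at OFF: both cameras match the -0.5 rad projection within about 1.5 px. Next I descend on the yellow rib and grip.

```bash
python3 -m inch '[{"xyz":[0.2,0.1,5],"spin":0},{"xyz":[0.2,0.1,9],"spin":0},{"xyz":[0.2,0.1,12],"spin":0},{"xyz":[0.2,0.1,13.2],"spin":0},{"xyz":[0.2,0.1,13.2],"spin":0}]'; python3 -m inch '[{"xyz":[0,0,0],"spin":0},{"xyz":[0,0,0],"spin":0},{"xyz":[0,0,0],"spin":0},{"xyz":[0,0,0],"spin":0},{"xyz":[0,0,0],"spin":0},{"xyz":[0,0,0],"spin":0},{"xyz":[0,0,0],"spin":0},{"xyz":[0,0,-1],"spin":0},{"xyz":[0,0,-3],"spin":0},{"xyz":[0,0,-6],"spin":0},{"xyz":[0,0,-6],"spin":0}]' 1; python3 go.py
```

```text
t: 7.8
ee_pos: [476.8, 344.8, 217.4]
orientation: [0.16, 3.125, -0.001]
ft_force: [0.4, 0.6, 0.3]
width: 88.3
t: 8.9
ee_pos: [478.0, 346.3, 282.1]
orientation: [0.159, 3.119, 0.006]
ft_force: [0.3, 0.1, 0.2]
width: 3.3
t 8.9 at [478.  346.3 282.1] yaw 84.1 q6 -0.85 F [0.3 0.1 0.2] w 3.3
```

The fingers hadn't closed when I lifted: they need about 1.1 s. I'll open a little, go down again and wait longer.

```bash
python3 -m inch '[{"xyz":[0,0,0],"spin":0},{"xyz":[0,0,0],"spin":0},{"xyz":[0,0,0],"spin":0},{"xyz":[0,0,0],"spin":0},{"xyz":[0,0,0],"spin":0},{"xyz":[0,0,0],"spin":0},{"xyz":[0,0,0],"spin":0},{"xyz":[0,0,3],"spin":0},{"xyz":[0,0,5.5],"spin":0},{"xyz":[0,0,6.5],"spin":0},{"xyz":[0,0,6.5],"spin":0}]' 0.4;  python3 -m inch '[{"xyz":[0,0,0],"spin":0},{"xyz":[0,0,0],"spin":0},{"xyz":[0,0,0],"spin":0},{"xyz":[0,0,0],"spin":0},{"xyz":[0,0,0],"spin":0},{"xyz":[0,0,0],"spin":0},{"xyz":[0,0,0],"spin":0},{"xyz":[0,0,0],"spin":0},{"xyz":[0,0,0],"spin":0},{"xyz":[0,0,0],"spin":0}]' 1; python3 go.py 477,346,320,84
```

```text
t: 10.0
ee_pos: [478.5, 346.0, 215.7]
orientation: [0.16, 3.122, 0.003]
ft_force: [-0.0, 0.5, 0.4]
width: 52.6
t: 11.0
ee_pos: [478.7, 346.3, 216.2]
orientation: [0.16, 3.121, 0.004]
ft_force: [-0.6, 2.9, 5.5]
width: 11.9
t 11.0 at [478.7 346.3 216.2] yaw 84.1 q6 -0.85 F [-0.6  2.9  5.5] w 11.9
477,346,320,84 [ -0.    -0.02 -10.38] spin 0.1
```

```bash
python3 -m inch '[{"xyz":[0,0,-2],"spin":0},{"xyz":[0,0,-6],"spin":0},{"xyz":[0,0,-10],"spin":0},{"xyz":[0,0,-10.4],"spin":0},{"xyz":[0,0,-10.4],"spin":0}]'; python3 go.py 455,-88,310,0 455,-88,25,0
```

```text
t: 11.5
ee_pos: [476.9, 345.9, 320.1]
orientation: [0.16, 3.121, 0.004]
ft_force: [0.5, -0.2, -3.7]
width: 11.8
t 11.5 at [476.9 345.9 320.1] yaw 84.1 q6 -0.85 F [ 0.5 -0.2 -3.7] w 11.8
455,-88,310,0 [ -2.23 -43.39   0.9 ] spin 84.1
455,-88,25,0 [ -1.76 -43.48  29.39] spin 84.1
```

```bash
python3 -m inch '[{"xyz":[-2.2,-43.4,0.9],"spin":84.1},{"xyz":[-2.2,-43.4,0.9],"spin":84.1},{"xyz":[-2.2,-43.4,0.9],"spin":84.1},{"xyz":[-2.2,-43.4,0.9],"spin":84.1},{"xyz":[-2.2,-43.4,0.9],"spin":84.1},{"xyz":[-2.2,-43.4,0.9],"spin":84.1},{"xyz":[-2.2,-43.4,0.9],"spin":84.1},{"xyz":[-2.2,-43.4,0.9],"spin":84.1},{"xyz":[-2.2,-43.4,0.9],"spin":84.1},{"xyz":[-2.2,-43.4,0.9],"spin":84.1},{"xyz":[-2.2,-43.4,0.9],"spin":84.1},{"xyz":[-2.2,-43.4,0.9],"spin":84.1},{"xyz":[-2.1,-43.5,5],"spin":84.1},{"xyz":[-2,-43.5,10],"spin":84.1},{"xyz":[-1.9,-43.5,15],"spin":84.1},{"xyz":[-1.8,-43.5,19],"spin":84.1},{"xyz":[-1.8,-43.5,22],"spin":84.1},{"xyz":[-1.8,-43.5,24],"spin":84.1},{"xyz":[-1.8,-43.5,25],"spin":84.1},{"xyz":[-1.8,-43.5,25],"spin":84.1}]'; python3 go.py 455,-88,26,0 455,-88,24,0 
```

```text
t: 13.5
ee_pos: [453.8, -87.4, 67.7]
orientation: [2.212, 2.22, 0.018]
ft_force: [0.4, 0.4, -3.1]
width: 11.7
t 13.5 at [453.8 -87.4  67.7] yaw 0.2 q6 -0.23 F [ 0.4  0.4 -3.1] w 11.7
455,-88,26,0 [-0.07  0.07  4.17] spin 0.2
455,-88,24,0 [-0.07  0.06  4.37] spin 0.2
```

```bash
python3 -m inch '[{"xyz":[0,0,2],"spin":0},{"xyz":[0,0,3.5],"spin":0},{"xyz":[0,0,4.2],"spin":0},{"xyz":[0,0,4.3],"spin":0},{"xyz":[0,0,4.3],"spin":0}]'; python3 -m inch '[{"xyz":[0,0,0],"spin":0},{"xyz":[0,0,0],"spin":0},{"xyz":[0,0,0],"spin":0},{"xyz":[0,0,0],"spin":0},{"xyz":[0,0,0],"spin":0},{"xyz":[0,0,-5],"spin":0},{"xyz":[0,0,-15],"spin":0},{"xyz":[0,0,-24],"spin":0},{"xyz":[0,0,-26],"spin":0},{"xyz":[0,0,-26],"spin":0},{"xyz":[0,0,-26],"spin":0}]' 0.4; python3 go.py 478,346,270,84.1 478,346,156,84.1
```

```text
t: 14.0
ee_pos: [454.9, -87.3, 25.4]
orientation: [2.21, 2.22, 0.019]
ft_force: [-0.1, 0.4, -2.5]
width: 11.8
t: 15.1
ee_pos: [453.6, -88.5, 291.1]
orientation: [2.204, 2.214, 0.027]
ft_force: [0.2, 0.1, 0.0]
width: 52.8
t 15.1 at [453.6 -88.5 291.1] yaw 0.2 q6 -0.23 F [0.2 0.1 0. ] w 52.8
478,346,270,84.1 [43.43  2.57  2.17] spin -83.9
478,346,156,84.1 [43.44  2.29 13.56] spin -83.9
```

```bash
python3 -m inch '[{"xyz":[43.4,2.5,2],"spin":-83.9},{"xyz":[43.4,2.5,2],"spin":-83.9},{"xyz":[43.4,2.5,2],"spin":-83.9},{"xyz":[43.4,2.5,2],"spin":-83.9},{"xyz":[43.4,2.5,2],"spin":-83.9},{"xyz":[43.4,2.5,2],"spin":-83.9},{"xyz":[43.4,2.5,2],"spin":-83.9},{"xyz":[43.4,2.5,2],"spin":-83.9},{"xyz":[43.4,2.5,2],"spin":-83.9},{"xyz":[43.4,2.5,2],"spin":-83.9},{"xyz":[43.4,2.5,2],"spin":-83.9},{"xyz":[43.4,2.5,2],"spin":-83.9}]'; python3 - <<'E'
from h import *
shot('scene','s3.png',(140,60,560,375),1.9)
E
python3 go.py 477,346,156,84.1
```

```text
t: 16.3
ee_pos: [476.8, 345.1, 270.8]
orientation: [0.164, 3.114, 0.0]
ft_force: [-0.3, 0.2, 0.6]
width: 52.7
t 16.4 at [477.  344.9 271.1] yaw 83.9 q6 -0.85 F [-0.4  0.   0. ] w 52.5
477,346,156,84.1 [ 0.29  0.09 11.51] spin -0.2
```

View pics/s3.png

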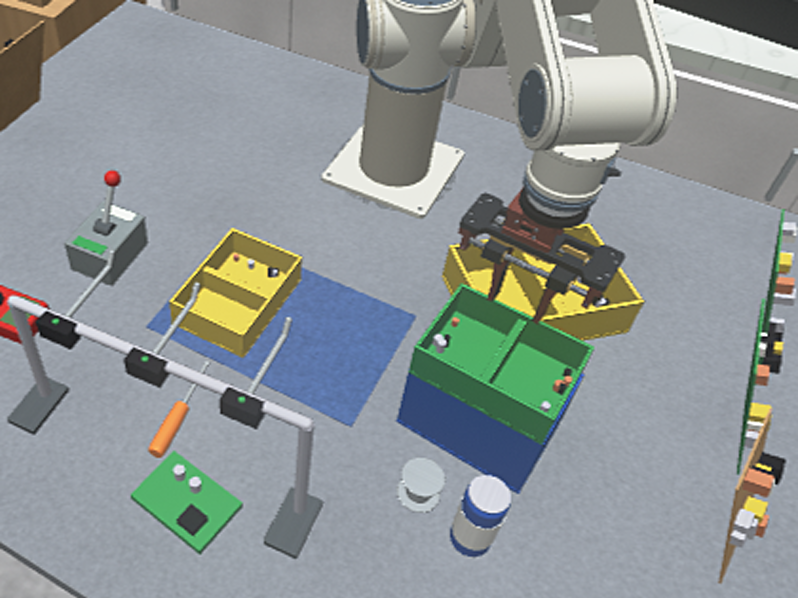

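Yellow sits flat on the mat, and green is still square on the tote under the open fingers. Now green.

```bash
python3 -m inch '[{"xyz":[0.3,0.1,4],"spin":0},{"xyz":[0.3,0.1,8],"spin":0},{"xyz":[0.3,0.1,10.5],"spin":0},{"xyz":[0.3,0.1,11.5],"spin":0},{"xyz":[0.3,0.1,11.5],"spin":0},{"xyz":[0.3,0.1,11.5],"spin":0}]';  python3 -m inch '[{"xyz":[0,0,0],"spin":0},{"xyz":[0,0,0],"spin":0},{"xyz":[0,0,0],"spin":0},{"xyz":[0,0,0],"spin":0},{"xyz":[0,0,0],"spin":0},{"xyz":[0,0,0],"spin":0},{"xyz":[0,0,0],"spin":0},{"xyz":[0,0,0],"spin":0},{"xyz":[0,0,0],"spin":0}]' 1; python3 -m inch '[{"xyz":[0,0,-2],"spin":0},{"xyz":[0,0,-6],"spin":0},{"xyz":[0,0,-10],"spin":0},{"xyz":[0,0,-12.4],"spin":0},{"xyz":[0,0,-12.4],"spin":0}]'; python3 go.py 455,82,270,0
```

```text
t: 16.95
ee_pos: [477.7, 346.2, 157.3]
orientation: [0.167, 3.112, 0.002]
ft_force: [1.3, -0.4, 0.5]
width: 52.5
t: 17.85
ee_pos: [478.1, 346.7, 157.6]
orientation: [0.166, 3.111, 0.004]
ft_force: [0.8, 3.3, 3.6]
width: 12.1
t: 18.35
ee_pos: [475.8, 346.9, 284.1]
orientation: [0.167, 3.108, 0.007]
ft_force: [-0.3, -0.1, -4.5]
width: 12.2
t 18.4 at [475.8 346.9 284.1] yaw 83.9 q6 -0.84 F [-0.3 -0.1 -4.5] w 12.2
455,82,270,0 [ -0.73 -26.57   1.27] spin 83.9
```

```bash
python3 -m inch '[{"xyz":[-0.7,-26.6,1.3],"spin":83.9},{"xyz":[-0.7,-26.6,1.3],"spin":83.9},{"xyz":[-0.7,-26.6,1.3],"spin":83.9},{"xyz":[-0.7,-26.6,1.3],"spin":83.9},{"xyz":[-0.7,-26.6,1.3],"spin":83.9},{"xyz":[-0.7,-26.6,1.3],"spin":83.9},{"xyz":[-0.7,-26.6,1.3],"spin":83.9},{"xyz":[-0.7,-26.6,1.3],"spin":83.9},{"xyz":[-0.7,-26.6,1.3],"spin":83.9},{"xyz":[-0.7,-26.6,1.3],"spin":83.9},{"xyz":[-0.7,-26.6,1.3],"spin":83.9},{"xyz":[-0.7,-26.6,1.3],"spin":83.9},{"xyz":[-0.7,-26.6,6],"spin":83.9},{"xyz":[-0.7,-26.6,11],"spin":83.9},{"xyz":[-0.7,-26.6,15],"spin":83.9},{"xyz":[-0.7,-26.6,19],"spin":83.9},{"xyz":[-0.7,-26.6,21],"spin":83.9},{"xyz":[-0.7,-26.6,22],"spin":83.9}]'; python3 go.py 455,82,26,0
```

```text
t: 20.15
ee_pos: [459.0, 82.1, 60.2]
orientation: [2.208, 2.212, 0.03]
ft_force: [-0.2, -0.5, -4.4]
width: 11.9
t 20.1 at [459.   82.1  60.2] yaw 0.1 q6 0.15 F [-0.2 -0.5 -4.4] w 11.9
455,82,26,0 [-0.02 -0.48  3.41] spin 0.1
```

```bash
python3 -m inch '[{"xyz":[0,0,1.5],"spin":0},{"xyz":[0,0,2.8],"spin":0},{"xyz":[0,0,3.3],"spin":0},{"xyz":[0,0,3.4],"spin":0},{"xyz":[0,0,3.4],"spin":0}]'; python3 -m inch '[{"xyz":[0,0,0],"spin":0},{"xyz":[0,0,0],"spin":0},{"xyz":[0,0,0],"spin":0},{"xyz":[0,0,0],"spin":0},{"xyz":[0,0,0],"spin":0},{"xyz":[0,0,-5],"spin":0},{"xyz":[0,0,-15],"spin":0},{"xyz":[0,0,-24],"spin":0},{"xyz":[0,0,-26],"spin":0},{"xyz":[0,0,-26],"spin":0},{"xyz":[0,0,-26],"spin":0}]' 0.4; python3 - <<'E'
from h import *
shot('top','t4.png',(95,175,235,275),5)
from scipy.spatial.transform import Rotation as Ro
print(Ro.from_rotvec(ctrl.get_obs()['orientation']).as_matrix()[:,2].round(3))
E
python3 go.py
```

```text
t: 20.65
ee_pos: [459.8, 82.2, 26.7]
orientation: [2.208, 2.212, 0.03]
ft_force: [-0.8, 0.1, -4.0]
width: 11.5
t: 21.75
ee_pos: [456.0, 82.0, 292.4]
orientation: [2.204, 2.208, 0.043]
ft_force: [0.7, 0.4, -1.0]
width: 52.7
[ 0.033  0.004 -0.999]
t 21.8 at [455.6  82.  291.3] yaw 0.1 q6 0.15 F [0.1 0.5 1.1] w 52.9
```

View pics/t4.png

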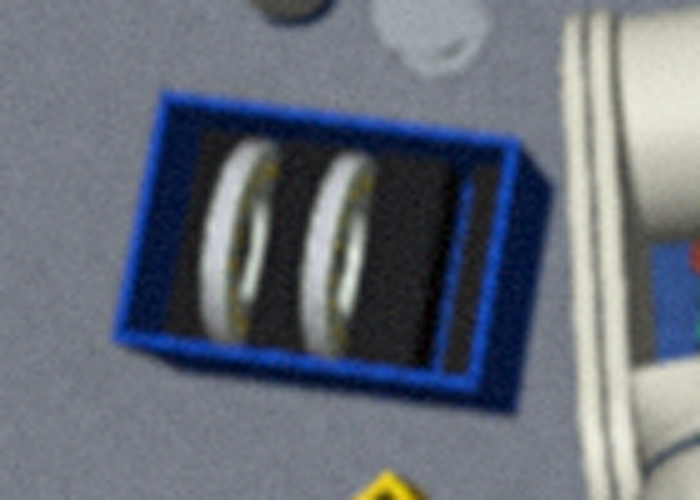

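Two lamps are in the tote, in the left (+56) and middle slots; the right slot is empty. The rim corners are at crop pixels (165,93), (520,137), (478,390) and (115,340).

```bash
python3 - <<'E'
from h import *
A=lambda u,v,z:ray('top',95+u/5-.4,175+v/5-.4,z)
C=np.array([A(*p,135) for p in((165,93),(520,137),(478,390),(115,340))]);c=C.mean(0)
e=(C[0]-C[1])+(C[3]-C[2]);a=np.arctan2(e[1],e[0]);print(C.round(0),c.round(1),'y-axis yaw',np.degrees(a))
y=np.array([np.cos(a),np.sin(a)])
for s in(56,0):print(s,(c[:2]+s*y).round(1))
print('lamp tops seen', A(228,245,126).round(1),A(328,255,126).round(1))
E
python3 go.py 481,401,260,84 476,346,260,84
```

```text
[[556. 438. 135.]
 [536. 242. 135.]
 [397. 257. 135.]
 [419. 453. 135.]] [477.2 347.6 135. ] y-axis yaw 83.88226155619572
56 [483.2 403.2]
0 [477.2 347.6]
lamp tops seen [474.2 399.2 126. ] [470.  344.4 126. ]
t 21.8 at [455.6  82.  291.3] yaw 0.1 q6 0.15 F [0.1 0.5 1.1] w 52.9
481,401,260,84 [31.89  2.49  3.33] spin -83.9
476,346,260,84 [26.39  1.98  3.29] spin -83.9
```

```bash
python3 -m inch '[{"xyz":[32,2.5,3.3],"spin":-83.9},{"xyz":[32,2.5,3.3],"spin":-83.9},{"xyz":[32,2.5,3.3],"spin":-83.9},{"xyz":[32,2.5,3.3],"spin":-83.9},{"xyz":[32,2.5,3.3],"spin":-83.9},{"xyz":[32,2.5,3.3],"spin":-83.9},{"xyz":[32,2.5,3.3],"spin":-83.9},{"xyz":[32,2.5,3.3],"spin":-83.9},{"xyz":[32,2.5,3.3],"spin":-83.9},{"xyz":[32,2.5,3.3],"spin":-83.9},{"xyz":[32,2.5,3.3],"spin":-83.9},{"xyz":[32,2.5,3.3],"spin":-83.9},{"xyz":[32,2.5,8],"spin":-83.9},{"xyz":[32,2.5,10],"spin":-83.9},{"xyz":[32,2.5,10],"spin":-83.9}]' 0.66; python3 go.py 482,402,150,84 482,402,102,84; python3 - <<'E'
from h import *
shot('top','t5.png',(95,175,235,275),5)
E
```

```text
t: 23.3
ee_pos: [481.4, 400.6, 189.4]
orientation: [0.167, 3.109, 0.001]
ft_force: [0.0, -0.2, 0.5]
width: 29.9
t 23.3 at [481.4 400.6 189.4] yaw 83.9 q6 -0.77 F [ 0.  -0.2  0.5] w 29.9
482,402,150,84 [0.06 0.14 3.94] spin -0.1
482,402,102,84 [0.19 0.13 8.74] spin -0.1
```

View pics/t5.png

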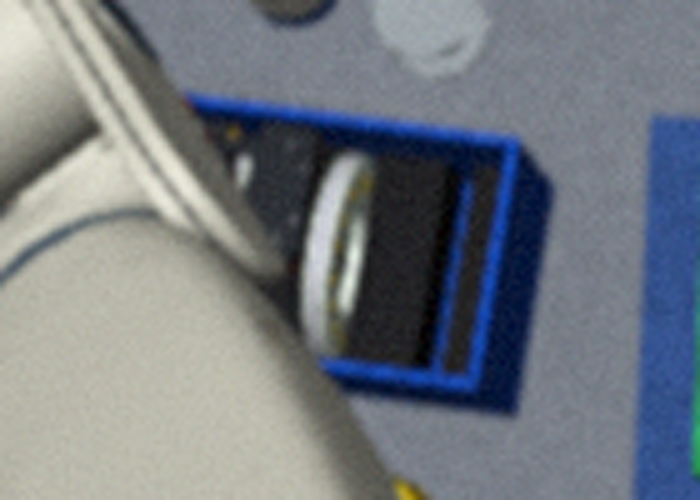

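The arm hides the left lamp. I'll rely on the tote geometry and go down slowly, watching the force.

```bash
python3 -m inch '[{"xyz":[0.1,0.1,3],"spin":0},{"xyz":[0.1,0.1,5.5],"spin":0},{"xyz":[0.2,0.1,7.5],"spin":0},{"xyz":[0.2,0.1,8.7],"spin":0},{"xyz":[0.2,0.1,8.7],"spin":0},{"xyz":[0.2,0.1,8.7],"spin":0}]'; python3 -m inch '[{"xyz":[0,0,0],"spin":0},{"xyz":[0,0,0],"spin":0},{"xyz":[0,0,0],"spin":0},{"xyz":[0,0,0],"spin":0},{"xyz":[0,0,0],"spin":0},{"xyz":[0,0,0],"spin":0}]' 1; python3 go.py 482,402,330,84 482,402,102,84
```

```text
t: 23.95
ee_pos: [484.0, 403.5, 105.9]
orientation: [0.166, 3.106, 0.006]
ft_force: [-0.4, 0.8, 1.2]
width: 29.8
t: 24.55
ee_pos: [484.7, 404.3, 106.9]
orientation: [0.166, 3.104, 0.009]
ft_force: [0.3, 2.5, 7.2]
width: 11.9
t 24.6 at [484.7 404.3 106.9] yaw 83.9 q6 -0.76 F [0.3 2.5 7.2] w 11.9
482,402,330,84 [ -0.49  -0.09 -22.3 ] spin -0.1
482,402,102,84 [ 0.26 -0.27  0.48] spin -0.1
```

```bash
python3 -m inch '[{"xyz":[0,0,-3],"spin":0},{"xyz":[0,0,-7],"spin":0},{"xyz":[-0.2,0,-12],"spin":0},{"xyz":[-0.4,0,-17],"spin":0},{"xyz":[-0.5,0,-18],"spin":0},{"xyz":[-0.5,0,-18],"spin":0},{"xyz":[-0.5,0,-18],"spin":0}]'; python3 go.py 480,300,285,60 573,94,280,3.8
```

```text
t: 25.25
ee_pos: [482.6, 402.1, 284.9]
orientation: [0.167, 3.106, 0.006]
ft_force: [-0.2, -0.3, -1.2]
width: 12.0
t 25.2 at [482.6 402.1 284.9] yaw 83.9 q6 -0.77 F [-0.2 -0.3 -1.2] w 12.0
480,300,285,60 [ -0.83 -10.18  -0.04] spin 23.9
573,94,280,3.8 [-12.26 -29.67   0.71] spin 80.1
```

```bash
python3 -m inch '[{"xyz":[-12.3,-29.7,0.7],"spin":80.1},{"xyz":[-12.3,-29.7,0.7],"spin":80.1},{"xyz":[-12.3,-29.7,0.7],"spin":80.1},{"xyz":[-12.3,-29.7,0.7],"spin":80.1},{"xyz":[-12.3,-29.7,0.7],"spin":80.1},{"xyz":[-12.3,-29.7,0.7],"spin":80.1},{"xyz":[-12.3,-29.7,0.7],"spin":80.1},{"xyz":[-12.3,-29.7,0.7],"spin":80.1},{"xyz":[-12.3,-29.7,0.7],"spin":80.1},{"xyz":[-12.3,-29.7,0.7],"spin":80.1},{"xyz":[-12.3,-29.7,0.7],"spin":80.1},{"xyz":[-12.3,-29.7,0.7],"spin":80.1},{"xyz":[-12.3,-29.7,0.7],"spin":80.1}]'; python3 go.py 573,94,280,3.8 620,97,280,3.8 673,100.6,280,3.8; python3 - <<'E'
from h import *
shot('scene','s6.png',(180,150,440,345),3)
E
```

```text
t: 26.55
ee_pos: [572.8, 93.7, 278.9]
orientation: [2.132, 2.28, 0.033]
ft_force: [-0.4, 0.2, -1.0]
width: 11.8
t 26.6 at [572.8  93.7 278.9] yaw 3.8 q6 0.08 F [-0.4  0.2 -1. ] w 11.8
573,94,280,3.8 [ 0.03  0.02 -0.11] spin 0.0
620,97,280,3.8 [0.01 4.73 0.03] spin 0.0
673,100.6,280,3.8 [ 0.02 10.04  0.18] spin 0.0
```

View pics/s6.png

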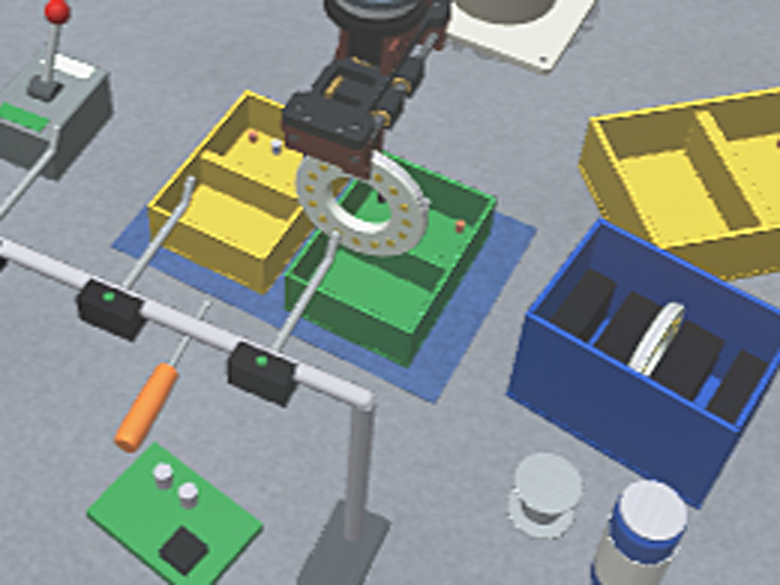

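Lamp in hand with its hole at crop pixel (365,203); the hook0 tip is at (334,237). I'll compare both with the model before inserting.

```bash
python3 - <<'E'
from h import *
f=lambda X:((proj('scene',X)-[180,150])*3).round(0)
print('hole',f([573,94,238]),'tip0',f([627,97.6,250]),'tip1',f([636,-37,250]),'bar0',f([748,105.6,230]))
E
```

```text
hole [358. 196.] tip0 [331. 232.] tip1 [186. 176.] bar0 [263. 358.]
```

```bash
python3 -m inch '[{"xyz":[0,2,0],"spin":0},{"xyz":[0,4,0],"spin":0},{"xyz":[0,6,0.1],"spin":0},{"xyz":[0,8,0.1],"spin":0},{"xyz":[0,10,0.1],"spin":0},{"xyz":[0,10,0.1],"spin":0},{"xyz":[0,10,0.1],"spin":0}]'; python3 go.py 673,100.6,246,3.8
```

```text
t: 27.3
ee_pos: [672.2, 100.4, 280.6]
orientation: [2.132, 2.281, 0.032]
ft_force: [0.1, 0.6, -1.3]
width: 11.9
t 27.3 at [672.2 100.4 280.6] yaw 3.9 q6 0.07 F [ 0.1  0.6 -1.3] w 11.9
673,100.6,246,3.8 [ 0.01 -0.02  3.46] spin 0.1
```

```bash
python3 -m inch '[{"xyz":[0,0,1.5],"spin":0},{"xyz":[0,0,2.5],"spin":0},{"xyz":[0,0,3.2],"spin":0},{"xyz":[0,0,3.4],"spin":0},{"xyz":[0,0,3.4],"spin":0}]'; python3 go.py; python3 - <<'E'
from h import *
shot('scene','s7.png',(180,150,440,345),3)
E
```

```text
t: 27.8
ee_pos: [673.0, 100.5, 246.3]
orientation: [2.132, 2.281, 0.032]
ft_force: [0.0, -0.0, -0.8]
width: 11.9
t 27.8 at [673.  100.5 246.3] yaw 3.9 q6 0.07 F [ 0.  -0.  -0.8] w 11.9
```

View pics/s7.png

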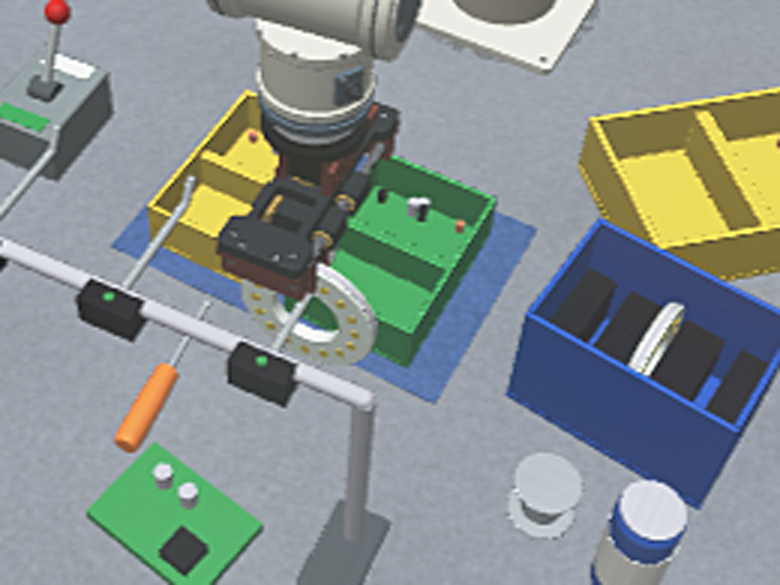

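The shank runs through the hole just under the rim. I'll ease down, release and rise.

```bash
python3 -m inch '[{"xyz":[0,0,0.2],"spin":0},{"xyz":[0,0,0.3],"spin":0},{"xyz":[0,0,0.3],"spin":0}]'; python3 -m inch '[{"xyz":[0,0,0],"spin":0},{"xyz":[0,0,0],"spin":0},{"xyz":[0,0,0],"spin":0},{"xyz":[0,0,0],"spin":0},{"xyz":[0,0,-1],"spin":0},{"xyz":[0,0,-3],"spin":0},{"xyz":[0,0,-6],"spin":0},{"xyz":[0,0,-8],"spin":0},{"xyz":[0,0,-8],"spin":0}, {"xyz":[0,0,-8],"spin":0}]' 0.66;  python3 go.py 477,347,310,84 478,347.5,190,84
```

```text
t: 28.15
ee_pos: [673.8, 100.6, 245.6]
orientation: [2.131, 2.28, 0.035]
ft_force: [-4.4, -0.6, 9.5]
width: 11.6
t: 29.15
ee_pos: [671.3, 100.4, 325.7]
orientation: [2.131, 2.279, 0.035]
ft_force: [0.2, 0.5, -0.5]
width: 29.9
t 29.1 at [671.3 100.4 325.7] yaw 3.9 q6 0.07 F [ 0.2  0.5 -0.5] w 29.9
477,347,310,84 [ 25.91 -17.77   1.01] spin -80.1
478,347.5,190,84 [ 25.95 -18.04  13.01] spin -80.1
```

```bash
python3 -m inch '[{"xyz":[25.9,-17.8,1],"spin":-80.1},{"xyz":[25.9,-17.8,1],"spin":-80.1},{"xyz":[25.9,-17.8,1],"spin":-80.1},{"xyz":[25.9,-17.8,1],"spin":-80.1},{"xyz":[25.9,-17.8,1],"spin":-80.1},{"xyz":[25.9,-17.8,1],"spin":-80.1},{"xyz":[25.9,-17.8,1],"spin":-80.1},{"xyz":[25.9,-17.8,1],"spin":-80.1},{"xyz":[25.9,-17.8,1],"spin":-80.1},{"xyz":[25.9,-17.8,1],"spin":-80.1},{"xyz":[25.9,-17.9,5],"spin":-80.1},{"xyz":[25.9,-18,9],"spin":-80.1},{"xyz":[25.9,-18,12],"spin":-80.1},{"xyz":[25.9,-18,13],"spin":-80.1},{"xyz":[25.9,-18,13],"spin":-80.1}]'; python3 go.py 478.5,348,104,84
```

```text
t: 30.65
ee_pos: [477.2, 346.1, 187.9]
orientation: [0.164, 3.11, 0.001]
ft_force: [0.9, 0.1, 1.3]
width: 29.8
t 30.6 at [477.2 346.1 187.9] yaw 84.0 q6 -0.84 F [0.9 0.1 1.3] w 29.8
478.5,348,104,84 [0.12 0.18 8.39] spin -0.0
```

```bash
python3 - <<'E'
from h import *
shot('scene','s8.png',(180,150,440,345),3)
E
```

```text
(no output)
```

View pics/s8.png

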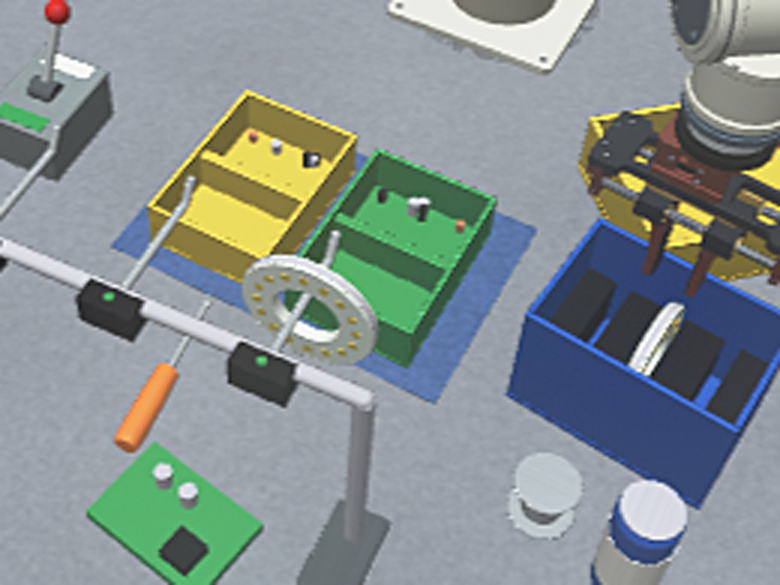

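Lamp 1 hangs on hook0, and the fingers are above the middle lamp. Go down, grip and lift.

```bash
python3 -m inch '[{"xyz":[0.1,0.1,3],"spin":0},{"xyz":[0.1,0.1,5.5],"spin":0},{"xyz":[0.1,0.1,7.5],"spin":0},{"xyz":[0.1,0.1,8.4],"spin":0},{"xyz":[0.1,0.1,8.4],"spin":0},{"xyz":[0.1,0.1,8.4],"spin":0}]'; python3 -m inch '[{"xyz":[0,0,0],"spin":0},{"xyz":[0,0,0],"spin":0},{"xyz":[0,0,0],"spin":0},{"xyz":[0,0,0],"spin":0},{"xyz":[0,0,0],"spin":0},{"xyz":[0,0,0],"spin":0}]' 1; python3 -m inch '[{"xyz":[0,0,-3],"spin":0},{"xyz":[0,0,-7],"spin":0},{"xyz":[-0.2,0,-12],"spin":0},{"xyz":[-0.4,0,-17],"spin":0},{"xyz":[-0.5,0,-18],"spin":0},{"xyz":[-0.5,0,-18],"spin":0},{"xyz":[-0.5,0,-18],"spin":0}]'; python3 go.py 480,100,285,40 582,-40.5,280,3.8
```

```text
t: 31.3
ee_pos: [480.6, 348.6, 107.1]
orientation: [0.164, 3.106, 0.006]
ft_force: [-0.3, -0.3, -0.3]
width: 30.1
t: 31.9
ee_pos: [481.3, 349.3, 108.1]
orientation: [0.164, 3.104, 0.009]
ft_force: [-1.0, 0.5, 6.2]
width: 11.6
t: 32.6
ee_pos: [479.4, 347.4, 286.3]
orientation: [0.164, 3.107, 0.006]
ft_force: [-0.3, 0.4, -1.9]
width: 11.6
t 32.6 at [479.4 347.4 286.3] yaw 84.0 q6 -0.84 F [-0.3  0.4 -1.9] w 11.6
480,100,285,40 [ -2.66 -24.6    0.08] spin 44.0
582,-40.5,280,3.8 [-14.27 -37.5    0.86] spin 80.2
```

```bash
python3 -m inch '[{"xyz":[-2.7,-24.6,0.1],"spin":80.2},{"xyz":[-2.7,-24.6,0.1],"spin":80.2},{"xyz":[-2.7,-24.6,0.1],"spin":80.2},{"xyz":[-2.7,-24.6,0.1],"spin":80.2},{"xyz":[-2.7,-24.6,0.1],"spin":80.2},{"xyz":[-14.3,-37.5,0.8],"spin":80.2},{"xyz":[-14.3,-37.5,0.8],"spin":80.2},{"xyz":[-14.3,-37.5,0.8],"spin":80.2},{"xyz":[-14.3,-37.5,0.8],"spin":80.2},{"xyz":[-14.3,-37.5,0.8],"spin":80.2},{"xyz":[-14.3,-37.5,0.8],"spin":80.2},{"xyz":[-14.3,-37.5,0.8],"spin":80.2},{"xyz":[-14.3,-37.5,0.8],"spin":80.2},{"xyz":[-14.3,-37.5,0.8],"spin":80.2}]'; python3 go.py 682,-34,280,3.8
```

```text
t: 34.0
ee_pos: [581.8, -40.0, 280.3]
orientation: [2.132, 2.28, 0.034]
ft_force: [-0.0, -0.6, -0.7]
width: 11.8
t 34.0 at [581.8 -40.  280.3] yaw 3.8 q6 -0.16 F [-0.  -0.6 -0.7] w 11.8
682,-34,280,3.8 [-0.08 10.03  0.33] spin 0.0
```

```bash
python3 -m inch '[{"xyz":[0,2,0],"spin":0},{"xyz":[0,4,0.1],"spin":0},{"xyz":[0,6,0.2],"spin":0},{"xyz":[0,8,0.3],"spin":0},{"xyz":[0,10,0.3],"spin":0},{"xyz":[0,10,0.3],"spin":0},{"xyz":[0,10,0.3],"spin":0},{"xyz":[0,10,1.5],"spin":0},{"xyz":[0,10,2.7],"spin":0},{"xyz":[0,10,3.5],"spin":0},{"xyz":[0,10,3.7],"spin":0},{"xyz":[0,10,3.7],"spin":0}]'; python3 go.py;python3 -m inch '[{"xyz":[0,0,0.2],"spin":0},{"xyz":[0,0,0.3],"spin":0},{"xyz":[0,0,0.3],"spin":0}]'
```

```text
t: 35.2
ee_pos: [681.7, -33.2, 246.7]
orientation: [2.133, 2.28, 0.033]
ft_force: [-4.6, -0.1, 6.7]
width: 11.7
t 35.2 at [681.7 -33.2 246.7] yaw 3.8 q6 -0.14 F [-4.6 -0.1  6.7] w 11.7
t: 35.5
ee_pos: [681.8, -33.2, 246.4]
orientation: [2.132, 2.28, 0.035]
ft_force: [-8.3, 0.5, 16.5]
width: 11.8
```

Resting on the shank (+16 N). Release and rise to 326, open to 53 mm for the trays.

```bash
python3 -m inch '[{"xyz":[0,0,-0.2],"spin":0},{"xyz":[0,0,-0.2],"spin":0},{"xyz":[0,0,-0.2],"spin":0},{"xyz":[0,0,-0.2],"spin":0},{"xyz":[0,0,-0.2],"spin":0},{"xyz":[0,0,-1],"spin":0},{"xyz":[0,0,-3],"spin":0},{"xyz":[0,0,-6],"spin":0},{"xyz":[0,0,-8],"spin":0},{"xyz":[0,0,-8],"spin":0}, {"xyz":[0,-5,-8],"spin":0},{"xyz":[0,-10,-8],"spin":0},{"xyz":[10,-25,-8],"spin":0},{"xyz":[20,-35,-8],"spin":0},{"xyz":[25,-40,-8],"spin":0},{"xyz":[25,-40,-8],"spin":0},{"xyz":[25,-40,-8],"spin":0},{"xyz":[25,-40,-8],"spin":0},{"xyz":[25,-40,-8],"spin":0},{"xyz":[25,-40,-8],"spin":0}]' 0.4; python3 - <<'E'
from h import *
shot('scene','s9.png',(140,120,440,345),2.6);shot('top','t9.png',(205,150,365,270),5)
E
python3 go.py
```

```text
t: 37.5
ee_pos: [261.2, 189.6, 313.6]
orientation: [2.132, 2.28, 0.034]
ft_force: [0.8, -0.1, 0.3]
width: 52.9
t 37.6 at [259.9 190.8 313.5] yaw 4.2 q6 0.54 F [ 0.2 -0.1  0.6] w 52.7
```

View pics/s9.png

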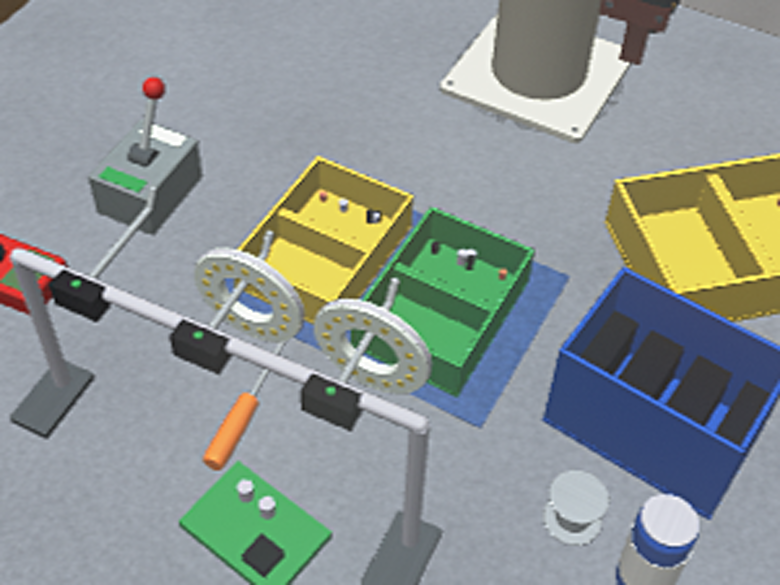

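View pics/t9.png

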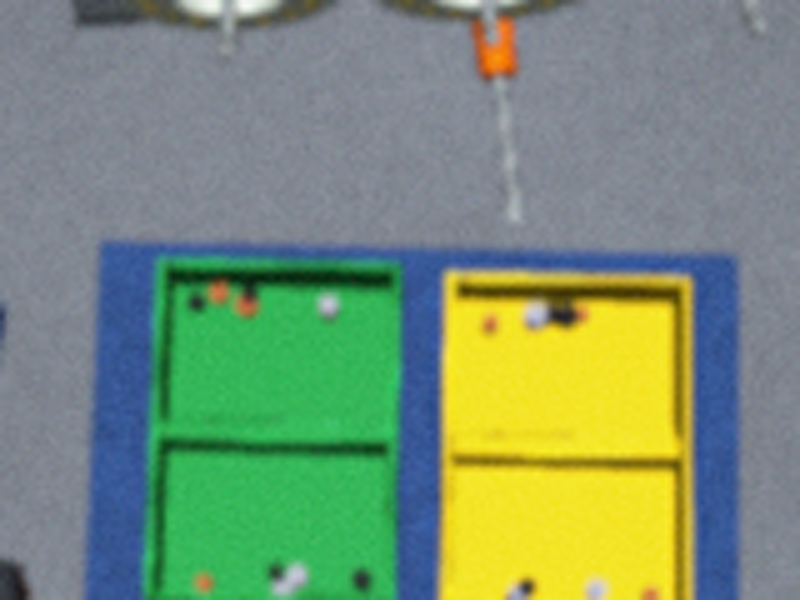

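Both lamps hang on hooks 0 and 1, and the tote is empty. The green tray's top edge runs (155,258)–(402,263), the yellow's (443,270)–(692,277). The ribs are at v≈433 and 448.

```bash
python3 - <<'E'
from h import *
A=lambda u,v,z:ray('top',205+u/5-.4,150+v/5-.4,z)
for n,l,r,L,Rr in(('g',(155,258),(402,263),(158,434),(397,438)),('y',(443,270),(692,277),(448,450),(690,452))):
    p,q=A(*l,61),A(*r,61);d=q-p;n_=np.array([-d[1],d[0]])/np.hypot(*d[:2]);m=((p+q)/2)[:2]
    yaw=np.degrees(np.arctan2(-d[0],d[1]))%180
    inn=np.array([-1,0]) ; k=n_ if n_[0]<0 else -n_
    print(n,np.hypot(*d[:2]).round(1),'long-axis yaw',yaw.round(1),'center',(m+98*k).round(1),'rib mid',((A(*L,52)+A(*Rr,52))/2).round(1))
E
python3 go.py 458,82,200,0
```

```text
g 141.4 long-axis yaw 0.2 center [459.   78.2] rib mid [457.   76.1  52. ]
y 142.2 long-axis yaw 179.7 center [455.4 -86.4] rib mid [452.5 -89.5  52. ]
t 37.6 at [259.9 190.8 313.5] yaw 4.2 q6 0.54 F [ 0.2 -0.1  0.6] w 52.7
458,82,200,0 [-12.31  18.63  11.88] spin 4.2
```

```bash
python3 -m inch '[{"xyz":[-12.3,18.6,11.9],"spin":4.2},{"xyz":[-12.3,18.6,11.9],"spin":4.2},{"xyz":[-12.3,18.6,11.9],"spin":4.2},{"xyz":[-12.3,18.6,11.9],"spin":4.2},{"xyz":[-12.3,18.6,11.9],"spin":4.2},{"xyz":[-12.3,18.6,11.9],"spin":4.2},{"xyz":[-12.3,18.6,11.9],"spin":4.2}]'; python3 go.py 459.5,82,26,0
```

```text
t: 38.3
ee_pos: [457.4, 80.6, 198.1]
orientation: [2.213, 2.207, 0.029]
ft_force: [0.0, -0.1, 1.2]
width: 53.1
t 38.3 at [457.4  80.6 198.1] yaw -0.1 q6 0.15 F [ 0.  -0.1  1.2] w 53.1
459.5,82,26,0 [ 0.11 -0.22 17.21] spin -0.1
```

```bash
python3 -m inch '[{"xyz":[0.1,-0.1,5],"spin":0},{"xyz":[0.1,-0.1,10],"spin":0},{"xyz":[0.1,-0.2,14],"spin":0},{"xyz":[0.1,-0.2,16.5],"spin":0},{"xyz":[0.1,-0.2,17.2],"spin":0},{"xyz":[0.1,-0.2,17.2],"spin":0},{"xyz":[0.1,-0.2,17.2],"spin":0}]'; python3 -m inch '[{"xyz":[0,0,0],"spin":0},{"xyz":[0,0,0],"spin":0},{"xyz":[0,0,0],"spin":0},{"xyz":[0,0,0],"spin":0},{"xyz":[0,0,0],"spin":0},{"xyz":[0,0,0],"spin":0},{"xyz":[0,0,0],"spin":0},{"xyz":[0,0,0],"spin":0},{"xyz":[0,0,0],"spin":0}]' 1; python3 go.py;python3 -m inch '[{"xyz":[0,0,-3],"spin":0},{"xyz":[0,0,-8],"spin":0},{"xyz":[0,0,-13],"spin":0},{"xyz":[0,0,-18],"spin":0},{"xyz":[0,0,-22],"spin":0},{"xyz":[0,0,-24],"spin":0},{"xyz":[0,0,-24],"spin":0},{"xyz":[0,0,-24],"spin":0}]'; python3 go.py 477.5,347,265,84
```

```text
t: 39.0
ee_pos: [460.4, 82.3, 27.6]
orientation: [2.211, 2.207, 0.032]
ft_force: [0.2, 1.0, -0.2]
width: 53.0
t: 39.9
ee_pos: [460.5, 82.3, 27.7]
orientation: [2.211, 2.207, 0.032]
ft_force: [0.2, -0.5, 3.7]
width: 11.8
t 39.9 at [460.5  82.3  27.7] yaw -0.1 q6 0.16 F [ 0.2 -0.5  3.7] w 11.8
t: 40.7
ee_pos: [453.1, 81.7, 266.3]
orientation: [2.212, 2.207, 0.03]
ft_force: [-0.2, -0.1, -5.9]
width: 12.1
t 40.7 at [453.1  81.7 266.3] yaw -0.1 q6 0.16 F [-0.2 -0.1 -5.9] w 12.1
477.5,347,265,84 [26.54  2.38  0.24] spin -84.1
```

```bash
python3 -m inch '[{"xyz":[26.5,2.4,0.2],"spin":-84.1},{"xyz":[26.5,2.4,0.2],"spin":-84.1},{"xyz":[26.5,2.4,0.2],"spin":-84.1},{"xyz":[26.5,2.4,0.2],"spin":-84.1},{"xyz":[26.5,2.4,0.2],"spin":-84.1},{"xyz":[26.5,2.4,0.2],"spin":-84.1},{"xyz":[26.5,2.4,0.2],"spin":-84.1},{"xyz":[26.5,2.4,0.2],"spin":-84.1},{"xyz":[26.5,2.4,0.2],"spin":-84.1},{"xyz":[26.5,2.4,0.2],"spin":-84.1},{"xyz":[26.5,2.4,0.2],"spin":-84.1},{"xyz":[26.5,2.4,0.2],"spin":-84.1},{"xyz":[26.5,2.4,0.2],"spin":-84.1},{"xyz":[26.5,2.4,0.2],"spin":-84.1}]'; python3 go.py 478,347,180,84 478,347,163,84
```

```text
t: 42.1
ee_pos: [477.5, 346.4, 264.8]
orientation: [0.166, 3.113, 0.004]
ft_force: [1.1, 0.9, -4.1]
width: 11.7
t 42.1 at [477.5 346.4 264.8] yaw 83.9 q6 -0.84 F [ 1.1  0.9 -4.1] w 11.7
478,347,180,84 [0.16 0.03 8.48] spin -0.1
478,347,163,84 [ 0.2   0.02 10.18] spin -0.1
```

```bash
python3 -m inch '[{"xyz":[0.1,0,4],"spin":0},{"xyz":[0.2,0,7],"spin":0},{"xyz":[0.2,0,9],"spin":0},{"xyz":[0.2,0,9.9],"spin":0},{"xyz":[0.2,0,10.2],"spin":0},{"xyz":[0.2,0,10.2],"spin":0},{"xyz":[0.2,0,10.2],"spin":0}]'; python3 go.py 478,347,163,84
```

```text
t: 42.8
ee_pos: [478.7, 347.4, 163.9]
orientation: [0.166, 3.111, 0.007]
ft_force: [-0.6, 0.8, -4.5]
width: 12.1
t 42.8 at [478.7 347.4 163.9] yaw 83.9 q6 -0.84 F [-0.6  0.8 -4.5] w 12.1
478,347,163,84 [ 0.07 -0.05  0.09] spin -0.1
```

```bash
python3 -m inch '[{"xyz":[0.1,0,0.2],"spin":0},{"xyz":[0.1,0,0.3],"spin":0},{"xyz":[0.1,0,0.3],"spin":0}]'; python3 -m inch '[{"xyz":[0,0,0],"spin":0},{"xyz":[0,0,0],"spin":0},{"xyz":[0,0,0],"spin":0},{"xyz":[0,0,0],"spin":0},{"xyz":[0,0,0],"spin":0},{"xyz":[0,0,-3],"spin":0},{"xyz":[0,0,-7],"spin":0},{"xyz":[0,0,-10],"spin":0},{"xyz":[0,0,-11],"spin":0},{"xyz":[0,0,-11],"spin":0},{"xyz":[0,0,-11],"spin":0}]' 0.4; python3 go.py 455,-87,230,0
```

```text
t: 43.1
ee_pos: [478.7, 348.1, 162.8]
orientation: [0.166, 3.109, 0.009]
ft_force: [-1.1, -2.0, 7.5]
width: 12.2
t: 44.2
ee_pos: [474.9, 347.2, 271.4]
orientation: [0.166, 3.11, 0.007]
ft_force: [-0.7, -0.0, 0.3]
width: 52.7
t 44.2 at [474.9 347.2 271.4] yaw 83.9 q6 -0.84 F [-0.7 -0.   0.3] w 52.7
455,-87,230,0 [ -2.53 -43.41   3.95] spin 83.9
```

```bash
python3 -m inch '[{"xyz":[-2.5,-43.4,3.9],"spin":83.9},{"xyz":[-2.5,-43.4,3.9],"spin":83.9},{"xyz":[-2.5,-43.4,3.9],"spin":83.9},{"xyz":[-2.5,-43.4,3.9],"spin":83.9},{"xyz":[-2.5,-43.4,3.9],"spin":83.9},{"xyz":[-2.5,-43.4,3.9],"spin":83.9},{"xyz":[-2.5,-43.4,3.9],"spin":83.9},{"xyz":[-2.5,-43.4,3.9],"spin":83.9},{"xyz":[-2.5,-43.4,3.9],"spin":83.9},{"xyz":[-2.5,-43.4,3.9],"spin":83.9},{"xyz":[-2.5,-43.4,3.9],"spin":83.9},{"xyz":[-2.5,-43.4,3.9],"spin":83.9},{"xyz":[-2.5,-43.4,3.9],"spin":83.9}]'; python3 - <<'E'
from h import *
t=ctrl.get_image('top')[:,:,::-1];s=ctrl.get_image('scene')[:,:,::-1]
a=cv2.resize(t[170:290,90:370],None,fx=2.8,fy=2.8,interpolation=cv2.INTER_CUBIC)
b=cv2.resize(s[170:275,200:480],None,fx=2.8,fy=2.45,interpolation=cv2.INTER_CUBIC)
cv2.imwrite('pics/m10.png',np.vstack([a,b]));cv2.imwrite('pics/raw_t10.png',t);cv2.imwrite('pics/raw_s10.png',s)
E
python3 go.py 455,-87,26,0
```

```text
t: 45.5
ee_pos: [454.4, -86.2, 229.8]
orientation: [2.206, 2.214, 0.032]
ft_force: [-0.2, -0.4, -0.7]
width: 52.9
t 45.6 at [454.7 -86.1 230.2] yaw 0.2 q6 -0.23 F [-0.4 -0.8 -0.2] w 52.2
455,-87,26,0 [-0.15 -0.51 20.42] spin 0.2
```

View pics/m10.png

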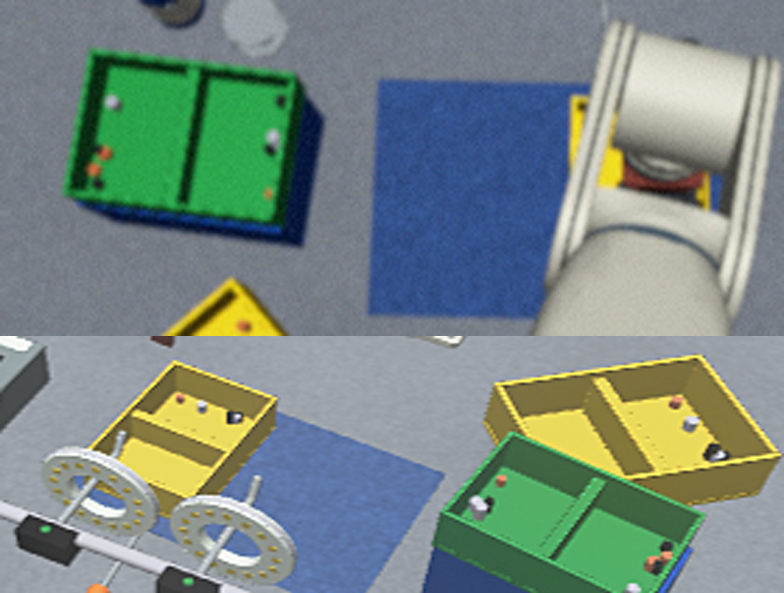

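Green is on the tote, with rim corners at TL (92,50), TR (300,75) and BL (66,195). Yellow is where I left it, its corner within about 1 px of the earlier pictures.

```bash
python3 - <<'E'
from h import *
A=lambda u,v,z:ray('top',90+u/2.8-.3,170+v/2.8-.3,z)
p,q,r=A(92,50,195),A(300,75,195),A(66,195,195)
print(np.linalg.norm(p-q),np.linalg.norm(p-r),'c',(q+r)/2,'yaws',np.degrees(np.arctan2(*(p-q)[1::-1])),np.degrees(np.arctan2(*(p-r)[1::-1])))
E
python3 -m inch '[{"xyz":[-0.1,-0.1,5],"spin":0},{"xyz":[-0.1,-0.2,10],"spin":0},{"xyz":[-0.1,-0.4,15],"spin":0},{"xyz":[-0.1,-0.5,18],"spin":0},{"xyz":[-0.1,-0.5,20],"spin":0},{"xyz":[-0.1,-0.5,20.4],"spin":0},{"xyz":[-0.1,-0.5,20.4],"spin":0}]'; python3 -m inch '[{"xyz":[0,0,0],"spin":0},{"xyz":[0,0,0],"spin":0},{"xyz":[0,0,0],"spin":0},{"xyz":[0,0,0],"spin":0},{"xyz":[0,0,0],"spin":0},{"xyz":[0,0,0],"spin":0},{"xyz":[0,0,0],"spin":0},{"xyz":[0,0,0],"spin":0},{"xyz":[0,0,0],"spin":0}]' 1; python3 go.py
```

```text
197.36125433531242 138.0367579161071 c [478.76766813 341.70493997 195.        ] yaws 84.38343922590371 -5.153621820167055
t: 46.3
ee_pos: [455.0, -86.0, 25.9]
orientation: [2.206, 2.215, 0.032]
ft_force: [0.5, -0.3, 0.0]
width: 52.7
t: 47.2
ee_pos: [455.3, -86.1, 26.2]
orientation: [2.205, 2.215, 0.032]
ft_force: [-0.4, -0.2, 6.2]
width: 12.0
t 47.2 at [455.3 -86.1  26.2] yaw 0.2 q6 -0.24 F [-0.4 -0.2  6.2] w 12.0
```

```bash
python3 -m inch '[{"xyz":[0,0,-3],"spin":0},{"xyz":[0,0,-8],"spin":0},{"xyz":[0,0,-13],"spin":0},{"xyz":[0,0,-18],"spin":0},{"xyz":[0,0,-23],"spin":0},{"xyz":[0,0,-28],"spin":0},{"xyz":[0,0,-30],"spin":0},{"xyz":[0,0,-30],"spin":0},{"xyz":[0,0,-30],"spin":0}]'; python3 go.py 477.5,346.5,310,84
```

```text
t: 48.1
ee_pos: [446.6, -87.0, 324.8]
orientation: [2.206, 2.216, 0.031]
ft_force: [0.4, -0.7, -3.7]
width: 12.0
t 48.1 at [446.6 -87.  324.8] yaw 0.2 q6 -0.23 F [ 0.4 -0.7 -3.7] w 12.0
477.5,346.5,310,84 [43.33  3.23  1.72] spin -83.8
```

```bash
python3 -m inch '[{"xyz":[43.3,3.2,1.7],"spin":-83.8},{"xyz":[43.3,3.2,1.7],"spin":-83.8},{"xyz":[43.3,3.2,1.7],"spin":-83.8},{"xyz":[43.3,3.2,1.7],"spin":-83.8},{"xyz":[43.3,3.2,1.7],"spin":-83.8},{"xyz":[43.3,3.2,1.7],"spin":-83.8},{"xyz":[43.3,3.2,1.7],"spin":-83.8},{"xyz":[43.3,3.2,1.7],"spin":-83.8},{"xyz":[43.3,3.2,1.7],"spin":-83.8},{"xyz":[43.3,3.2,1.7],"spin":-83.8},{"xyz":[43.3,3.2,1.7],"spin":-83.8},{"xyz":[43.3,3.2,1.7],"spin":-83.8},{"xyz":[43.3,3.2,1.7],"spin":-83.8},{"xyz":[43.3,3.2,1.7],"spin":-83.8}]'; python3 go.py 478,347,222,84; python3 - <<'E'
from h import *
shot('top','t11.png')
E
```

```text
t: 49.5
ee_pos: [477.2, 345.4, 309.8]
orientation: [0.166, 3.114, 0.007]
ft_force: [0.3, 0.2, -2.2]
width: 11.8
t 49.5 at [477.2 345.4 309.8] yaw 83.9 q6 -0.85 F [ 0.3  0.2 -2.2] w 11.8
478,347,222,84 [0.14 0.12 8.78] spin -0.1
```

```bash
python3 - <<'E'
from h import *
shot('scene','s11.png')
for f in('pics/raw_s10.png','pics/raw_s11.png'):
    im=cv2.imread(f);h=cv2.cvtColor(im,cv2.COLOR_BGR2HSV)
    m=cv2.inRange(h,(50,100,40),(80,255,255));m[:, :330]=0;m[:,470:]=0;m[300:]=0;m[:150]=0
    ys,xs=np.nonzero(m);print(len(xs),xs.min(),xs.max(),ys.min(),ys.max(),'lower',xs[ys.argmax()],'left',ys[xs.argmin()],'right',ys[xs.argmax()])
E
```

```text
3381 354 451 209 292 lower 422 left 254 right 243
2869 354 451 223 292 lower 422 left 254 right 243
```

Green hasn't moved: its extents in the scene view match the previous picture. Lower yellow onto it.

```bash
python3 -m inch '[{"xyz":[0.1,0.1,4],"spin":0},{"xyz":[0.1,0.1,6.5],"spin":0},{"xyz":[0.1,0.1,8],"spin":0},{"xyz":[0.1,0.1,8.7],"spin":0},{"xyz":[0.1,0.1,8.9],"spin":0},{"xyz":[0.1,0.1,8.9],"spin":0}]'; python3 -m inch '[{"xyz":[0,0,0.1],"spin":0},{"xyz":[0,0,0.1],"spin":0},{"xyz":[0,0,0.1],"spin":0}]'; python3 go.py
```

```text
t: 50.2
ee_pos: [479.1, 347.2, 222.2]
orientation: [0.165, 3.112, 0.009]
ft_force: [0.2, -0.9, -1.6]
width: 12.0
t: 50.5
ee_pos: [479.7, 347.7, 222.2]
orientation: [0.165, 3.11, 0.011]
ft_force: [0.6, 0.3, 0.2]
width: 11.9
t 50.5 at [479.7 347.7 222.2] yaw 83.9 q6 -0.85 F [0.6 0.3 0.2] w 11.9
```

```bash
python3 -m inch '[{"xyz":[0,0,0.1],"spin":0},{"xyz":[0,0,0.1],"spin":0},{"xyz":[0,0,0.1],"spin":0},{"xyz":[0,0,0.1],"spin":0},{"xyz":[0,0,0],"spin":0},{"xyz":[0,0,0],"spin":0},{"xyz":[0,0,-3],"spin":0},{"xyz":[0,0,-7],"spin":0},{"xyz":[0,0,-10],"spin":0},{"xyz":[0,0,-11],"spin":0},{"xyz":[0,0,-11],"spin":0},{"xyz":[0,0,-11],"spin":0}]' 0.4; python3 go.py 380,-338,300,0
```

```text
t: 51.7
ee_pos: [476.1, 346.7, 330.6]
orientation: [0.165, 3.112, 0.009]
ft_force: [0.6, 0.3, -0.2]
width: 52.8
t 51.7 at [476.1 346.7 330.6] yaw 83.9 q6 -0.85 F [ 0.6  0.3 -0.2] w 52.8
380,-338,300,0 [  2.38 -69.12   2.51] spin 83.9
```

```bash
python3 -m inch '[{"xyz":[2.4,-69.1,2],"spin":83.9},{"xyz":[2.4,-69.1,2],"spin":83.9},{"xyz":[2.4,-69.1,2],"spin":83.9},{"xyz":[2.4,-69.1,2],"spin":83.9},{"xyz":[2.4,-69.1,2],"spin":83.9},{"xyz":[2.4,-69.1,2],"spin":83.9},{"xyz":[2.4,-69.1,2],"spin":83.9},{"xyz":[2.4,-69.1,2],"spin":83.9},{"xyz":[2.4,-69.1,2],"spin":83.9},{"xyz":[2.4,-69.1,2],"spin":83.9},{"xyz":[2.4,-69.1,2],"spin":83.9},{"xyz":[2.4,-69.1,2],"spin":83.9},{"xyz":[2.4,-69.1,2],"spin":83.9},{"xyz":[2.4,-69.1,2],"spin":83.9},{"xyz":[2.4,-69.1,2],"spin":83.9},{"xyz":[2.4,-69.1,2],"spin":83.9},{"xyz":[2.4,-69.1,2],"spin":83.9},{"xyz":[2.4,-69.1,2],"spin":83.9},{"xyz":[2.4,-69.1,2],"spin":83.9}]' 1; python3 - <<'E'
from h import *
t=ctrl.get_image('top')[:,:,::-1];s=ctrl.get_image('scene')[:,:,::-1]
a=cv2.resize(t[165:265,90:230],None,fx=4,fy=4,interpolation=cv2.INTER_CUBIC)
b=cv2.resize(s[160:310,200:490],None,fx=2,fy=1.3,interpolation=cv2.INTER_CUBIC)[:, :560]
cv2.imwrite('pics/m12.png',np.vstack([a,b]));cv2.imwrite('pics/raw_t12.png',t)
E
python3 go.py 380,-338,137,0
```

```text
t: 53.6
ee_pos: [380.1, -336.7, 305.1]
orientation: [2.208, 2.213, 0.033]
ft_force: [0.1, -0.4, -0.2]
width: 0.6
t 53.7 at [ 380.1 -337.1  305.3] yaw 0.1 q6 -0.77 F [ 0.6  0.8 -0.2] w 0.4
380,-338,137,0 [-0.16 -0.44 16.83] spin 0.1
```

View pics/m12.png

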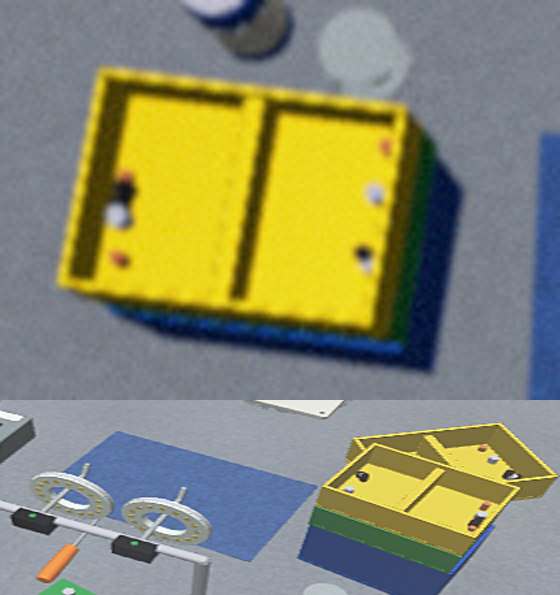

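The stack is back: yellow TL corner at raw pixel (115,182), against (114.4,182.4) at the start. Both lamps still hang. Lower behind the ball, then push to ON.

```bash
python3 -m inch '[{"xyz":[-0.1,-0.1,5],"spin":0},{"xyz":[-0.1,-0.2,10],"spin":0},{"xyz":[-0.1,-0.4,14],"spin":0},{"xyz":[-0.1,-0.4,16.5],"spin":0},{"xyz":[-0.1,-0.4,16.8],"spin":0},{"xyz":[-0.1,-0.4,16.8],"spin":0},{"xyz":[-0.1,-0.4,16.8],"spin":0}]'; python3 go.py 493,-338,136,0
```

```text
t: 54.4
ee_pos: [381.4, -338.1, 138.8]
orientation: [2.206, 2.211, 0.033]
ft_force: [0.5, 0.5, -0.7]
width: 0.5
t 54.4 at [ 381.4 -338.1  138.8] yaw 0.1 q6 -0.78 F [ 0.5  0.5 -0.7] w 0.5
493,-338,136,0 [-0.02 11.15  0.59] spin 0.1
```

```bash
python3 -m inch '[{"xyz":[0,1.5,0.3],"spin":0},{"xyz":[0,3,0.3],"spin":0},{"xyz":[0,4.5,0.4],"spin":0},{"xyz":[0,6,0.4],"spin":0},{"xyz":[0,7.5,0.5],"spin":0},{"xyz":[0,9,0.6],"spin":0},{"xyz":[0,10.3,0.6],"spin":0},{"xyz":[0,11,0.6],"spin":0},{"xyz":[0,11.3,0.6],"spin":0},{"xyz":[0,11.3,0.6],"spin":0}]'; python3 -m inch '[{"xyz":[0,0.4,0],"spin":0},{"xyz":[0,0.7,0],"spin":0},{"xyz":[0,0.7,0],"spin":0}]'
```

```text
t: 55.4
ee_pos: [494.9, -337.8, 135.8]
orientation: [2.206, 2.211, 0.034]
ft_force: [0.8, -0.1, 0.3]
width: 0.3
t: 55.7
ee_pos: [501.0, -337.8, 135.8]
orientation: [2.207, 2.212, 0.032]
ft_force: [-5.7, 0.4, 0.3]
width: 0.0
```

```bash
python3 -m inch '[{"xyz":[0,0.4,0],"spin":0},{"xyz":[0,0.7,0],"spin":0},{"xyz":[0,0.7,0],"spin":0}]'; python3 -m inch '[{"xyz":[0,-2,0],"spin":0},{"xyz":[0,-5,0],"spin":0},{"xyz":[0,-7,-4],"spin":0},{"xyz":[0,-9,-9],"spin":0},{"xyz":[0,-9,-14],"spin":0},{"xyz":[0,-9,-16],"spin":0},{"xyz":[0,-9,-16],"spin":0},{"xyz":[0,-9,-16],"spin":0}]'; python3 - <<'E'
from h import *
shot('top','t13.png');shot('scene','s13.png')
f=lambda n:cv2.imread('pics/raw_'+n)
a,b=f('top0.png').astype(int),f('t13.png').astype(int)
def ball(im,r):
    m=(im[:,:,2]>130)&(im[:,:,1]<60)&(im[:,:,0]<60);m2=np.zeros_like(m);x0,y0,x1,y1=r;m2[y0:y1,x0:x1]=m[y0:y1,x0:x1];ys,xs=np.nonzero(m2);return xs.mean().round(1),ys.mean().round(1),len(xs)
print('top ball start/now',ball(a,(395,195,440,260)),ball(b,(395,195,440,260)))
print('scene',ball(f('scene0.png').astype(int),(170,140,215,185)),ball(f('s13.png').astype(int),(170,140,215,185)))
d=lambda r:np.abs(a-b)[r[1]:r[3],r[0]:r[2]].mean().round(2)
print('stack diff',d((95,175,215,265)),'bystanders',d((130,140,195,185)),d((400,150,460,182)),d((255,105,345,195)),'bare bench',d((220,290,300,340)))
w=lambda i,r:np.float32(cv2.cvtColor(np.uint8(i),cv2.COLOR_BGR2GRAY)[r[1]:r[3],r[0]:r[2]])
r=(95,175,215,265);print('stack shift px',cv2.phaseCorrelate(w(a,r),w(b,r)))
E
python3 go.py
```

```text
t: 56.0
ee_pos: [501.5, -337.6, 135.6]
orientation: [2.214, 2.221, 0.021]
ft_force: [-26.3, -4.2, 14.3]
width: 0.2
t: 56.8
ee_pos: [409.6, -338.9, 294.7]
orientation: [2.213, 2.219, 0.021]
ft_force: [0.1, -0.3, -1.4]
width: 0.3
top ball start/now (np.float64(414.6), np.float64(209.7), 53) (np.float64(414.5), np.float64(209.6), 54)
scene (np.float64(182.6), np.float64(169.4), 34) (np.float64(182.7), np.float64(169.4), 33)
stack diff 8.97 bystanders 4.84 4.53 10.24 bare bench 9.48
stack shift px ((0.6516384415534091, -0.6043905269491248), 0.9925737048961498)
t 56.9 at [ 408.9 -338.2  292.9] yaw 0.2 q6 -0.73 F [ 0.1 -0.8 -0.7] w 0.5
```

```bash
python3 -c "
from workcell import ctrl;print(ctrl.close_job())"
```

```text
the job is handed in; nothing more can be done
None
```

I handed the job in at about 57 s of the 210 s allowed. `close_job` gives no verdict, so the result below rests on my own checks.

**What I did, in order:**
1. I pushed the isolator to its OFF stop.
2. I set the yellow and green trays down level on the mat.
3. I hung the only two lamps in the tote on hook0 and hook1; the third slot was empty.
4. I put green, then yellow, back on the tote.
5. I pushed the isolator to its ON stop and backed the arm clear.

**Last checks:**
- **Isolator:** it pressed against the stop at both ends (about 30 N). The ball is now within 0.1 px of its starting ON position in both cameras.
- **Stack:** yellow on top is within about 0.7 px (roughly 2 mm) of where it started. My one camera estimate of green alone was about 6 mm off the tote's middle in y. The gripper's release position said about 2 mm, so the two disagree slightly, but both are inside the 18 mm limit.
- **Lamps:** the last picture I viewed, taken just before the final lever push, showed both hanging one to a hook. I did not measure their angles.
- **Bystanders:** they looked undisturbed in the pictures I viewed. I also compared the multimeter, spool and spray-can areas with the start and saw only noise-level change.

**What went wrong:** my first grip on the yellow tray closed on air because I lifted before the fingers had shut. I redid it, and the tray had not moved. The tool also drifted about 2° off vertical during the job, with no visible effect.

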